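Load the missing keyed tube carrier so that the angle rotor is balanced

ROBOT

A 6-joint arm with a two-finger parallel gripper is mounted at the origin on the work surface. World frame = base frame: x ahead of the robot, y to its left, z up, the work surface at z = 0. Lengths are in mm, angles in rad, forces in N, time in s.
With the tool pointing down it reaches from about 375 to 825 mm from the base axis. Payload 5.5 kg.
Tool frame: the origin (TCP) lies on the centre line of the jaws, within the pads' length; the fingertips stand 17 mm ahead of it and the grasp point (between the pads) lies 2 mm behind it (r.finger_overhang is the distance from the TCP to the fingertips, in mm); z points along the fingers, x is the direction in which the jaws open and shut, and the axes are right-handed (so a half turn about z gives the same grasp; the last joint's range is limited). The gripper opens to 85 mm and grips with 20 to 120 N. Pads are 22 mm wide; open, the fingers measure 114 mm over their backs; the gripper's body (76 mm by 85 mm) begins 54 mm behind the grasp point. The pads swing forward as they close: fully open they stand 13 mm farther back than shut.
Start: joints at [-1.234, 0.314, -0.047, 1.21, 0, 1.571], TCP at [198.278, -566.287, 210.699] pointing down, gripper open.
Joint ranges: [-2.67, 2.67], [-0.69, 1.73], [-1.03, 1.25], [-2.08, 2.16], [-1.42, 1.45], [-3.14, 3.14]. Speed limits (rad/s): [2.39, 2.39, 3.01, 3.14, 3.14, 3.14].

INTERFACE

Orientations are given as a 3x3 rotation matrix whose columns are the frame's x, y, z axes.
In Python, from workcell import monitor, eyes, workorder, r gives the robot as it stands.
- The arm moves only by the shell command python3 -m inch 'ROWS' [OPENING]. ROWS is JSON, a list of rows, each an object with "delta_pos": the shift along the tool's x, y, z in mm, a list of three; "yaw": the turn about the tool's z in rad. In form: [{"delta_pos": [tx, ty, tz], "yaw": yaw}, ...]. A call has exactly 8 rows; each row shifts and turns the commanded pose from where the row before left it, along the tool's axes as they then stand; what a row does not reach is not made up. A row lasts 1/10 s, in which the tool goes at most 50 mm and 8.59 degrees, less where a joint would pass 70% of its speed; a pose out of reach is approached as far as the arm can. A call is refused whole if a number of a shift passes 50 or a number of a turn 0.15, either way. A call with a gripper value outside its range is refused whole. OPENING is the opening, from 0 (shut) to 1 (fully open), set as the call begins (- or left out, the last holds). The fingers move at their own pace and stop on an object; the grip force is fixed at half the most. Time passes only in rows, so rows that do not move let the fingers close, or fill a call up. It gives the time, the measured TCP pose, the force and the opening at its end, in the units of the state.
- monitor.sense(): the state, without advancing time (a new reading comes with each control period).
- eyes.read_camera(name): name is "scene" or "top" or "wrist"; returns the picture (400x640x3 uint8, red, green, blue); there is no depth.
- eyes.get_calibration(name): a dict with "K" (3x3 intrinsics, pixels), "distortion" ([k1, k2, p1, p2, k3] as OpenCV has them; the pictures are not rectified), "position" and "rotation" of the camera in the world. Camera axes: x right, y down, z forward; pixel columns grow to the right and rows downward; lengths in mm; the calibration is good to about 2 mm. A picture is of the moment at which its call begins: read the wrist's pose just before it. get_calibration takes no time and is no camera call; for the wrist camera it gives the pose at the moment of the call.
- workorder.hand_in(): hands the job in, once; it reports no verdict.
The state is a dict: "t": time; "joint_pos": joint angles; "qvel": joint speeds; "tau": joint torques, N m; "eef_pos": TCP position; "ee_rot": TCP orientation; "contact_force": force on the tool from outside, world axes, zero at the start; "torque": the same for the moment, N m; "gripper_width": opening from 0.0 (shut) to 1.0 (fully open).
Only numpy, scipy, OpenCV 4.12 (cv2) and the standard library are available. Lean on these libraries where they do the work, as an engineer would, in place of code of your own. Each camera call takes 0.05 s, during which the arm holds its last target.

TASK

Balance the centrifuge rotor for its run: from the rack take the one tube carrier whose collar has a flat side and load it into the rotor's empty pocket that lies straight across from the carrier without a partner. Turn it so that its flat matches the flat of the pocket, lower it in along the slanting pocket without dropping or forcing it until the collar is fully home, then let go. Leave the three round-collared carriers in the rack and the bottle standing where it is.

Things in the scene. Friction and masses are not known exactly. Their poses are not given: they have to be found in the camera images.
- carrier: the keyed tube carrier, 114 mm long, 0.13 to 0.22 kg, loose, upright in the rack, turned any way: metal sleeve 32 mm across and 68 mm long (foot tapers to 18 mm over the last 12 mm), above it a collar 12 mm thick, 52 mm across, with ONE FLAT side 15 mm from the axis, above that the cap. Origin: on the axis at the collar's underside. z: up the axis to the cap. x: from the axis straight to the flat
- cap (a point): middle of the keyed carrier's cap, on its axis, 29 mm above carrier's origin; axes as carrier. The cap is what to grip: ribbed grey plastic, round, 26 mm across and 34 mm high, from 12 to 46 mm above that origin, fixed to the carrier. All carriers have the same cap, sleeve and height
- pocket: the pocket to fill. Its axis leans 30 degrees from vertical, the top towards the rotor's centre. Origin: on the axis at the ledge where the collar's underside comes to rest. z: out along the axis. x: from the axis straight to the recess's flat, which is on the side away from the rotor's centre. A carrier fully home has the same origin and axes as this
- mouth (a point): centre of that pocket's mouth, on its axis, 10 mm out from pocket's origin; axes as pocket. From here in: D-shaped recess 10 mm deep, 55 mm across, its flat 16.5 mm from the axis; then, below the ledge, a round bore 35 mm across and 70 mm deep. A carrier turned wrongly stops with its collar 10 mm too high; one fully home stands 2 mm out of the face
- rotor: metal angle rotor, 272 mm across, fixed on a low stand. Six slanting pockets, mouths 74 mm from its axis and 112 mm above the bench; dished face, rim 132 mm high, hub 105 mm. Counter-clockwise seen from above, from x: 0 (pocket) empty, 1 filled, 2 empty, 3 filled and partnerless, 4 filled, 5 empty. Filled ones are fixed, caps 36 mm out of the face. Origin: on the bench below its centre
- rack: black plastic rack, 150 by 150 mm and 85 mm high, fixed, with four holes 36 mm across, 35 mm either way from its centre in x and y, a carrier in each: the keyed one and three with round collars, collars resting on the top face. Origin: on the bench below its centre
- plain1: carrier like the keyed one but with a fully round collar 52 mm across, loose, in the rack; not to be used. Origin: on its axis at the collar's underside, z up
- plain2: a second round-collared carrier, loose, in the rack; not to be used. Origin: on its axis at the collar's underside, z up
- plain3: a third round-collared carrier, loose, in the rack; not to be used. Origin: on its axis at the collar's underside, z up
- bottle: white plastic bottle with a grey cap, 56 mm across, 170 mm tall, 0.25 kg, loose, standing on the bench between the rack and the rotor; to be left alone. Origin: centre of its underside, z up
Not all that is in view belongs to the job. What is shaped like the carrier but pink is not meant.

How it is judged:
By the outcome, as a careful person would: the job done as asked, in the order asked, and still so for the second after the job is handed in, with the robot touching nothing.
It also fails if it takes over 42 s, if anything falls off the work surface, if the arm or the gripper's body presses on something with over 40 N, if the wrist force passes 120 N, or if a joint passes its speed limit or range.

## Working session

There is one attempt and no reset: what is moved stays moved. The work goes in short steps, Python scripts to look and compute and a shell command to move; the robot and the scene stay as the last step left them, time stands still between calls to the robot, and variables do not carry over. Pictures are saved under pics/ and viewed, and the job is handed in when it is done.

```bash
ls; mkdir -p pics; python3 - <<'E'
from workcell import monitor, eyes, workorder, r
import cv2,numpy as np
s=monitor.sense();print(s)
for n in ("scene","top","wrist"):
    c=eyes.get_calibration(n);print(n,c)
    im=eyes.read_camera(n);cv2.imwrite(f"pics/{n}0.png",im[:,:,::-1])
print(r, [a for a in dir(r) if a[0]!='_'], monitor.sense()['t'])
E
```

```text
pics
{'t': 0.0, 'joint_pos': array([-1.23398436e+00,  3.14227138e-01, -4.80639854e-02,  1.21018008e+00,
       -2.08494318e-05,  1.57079944e+00]), 'qvel': array([ 0.00016167,  0.00137265,  0.00022993,  0.00130721, -0.00199442,
       -0.00037214]), 'tau': array([-9.07239519e-04, -5.39583671e+01,  3.39752018e+01,  1.91500766e-02,
       -2.39035508e-04, -2.00717992e-06]), 'eef_pos': array([ 198.08384323, -565.72717629,  209.84052625]), 'ee_rot': array([[ 3.30476471e-01, -9.43814057e-01, -5.73189695e-04],
       [-9.43812744e-01, -3.30476968e-01,  1.57387643e-03],
       [-1.67487269e-03,  2.08546090e-05, -9.99998597e-01]]), 'contact_force': array([-0.34093543,  0.63721531,  0.751969  ]), 'torque': array([-0.00074995, -0.03397185,  0.01610132]), 'gripper_width': 0.9969948499795012}
scene {'K': array([[432.30901532,   0.        , 311.62281623],
       [  0.        , 432.30901532, 194.17654564],
       [  0.        ,   0.        ,   1.        ]]), 'distortion': array([0.03182108, 0.        , 0.        , 0.        , 0.        ]), 'position': array([ 981.75280039, -209.21450798,  717.60596
[... 504 characters left out ...]
ray([[ 0.0288755 , -0.9869771 ,  0.15824794],
       [-0.99923406, -0.03268426, -0.02151834],
       [ 0.02641033, -0.15750538, -0.98716491]])}
wrist {'K': array([[342.90562592,   0.        , 316.16211153],
       [  0.        , 342.90562592, 202.56578556],
       [  0.        ,   0.        ,   1.        ]]), 'distortion': array([-0.01533565,  0.        ,  0.        ,  0.        ,  0.        ]), 'position': array([ 270.16598378, -540.68459921,  373.46524272]), 'rotation': array([[ 0.33105705, -0.90069155, -0.28134669],
       [-0.94360952, -0.31647761, -0.09717505],
       [-0.00151518,  0.2976519 , -0.95467327]])}
<Robot object at 0x7f72527ffa10> ['Unreachable', 'finger_overhang'] 0.15
```

View pics/scene0.png

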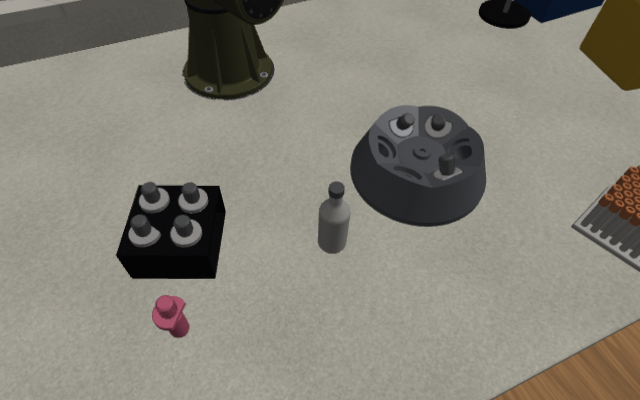

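View pics/top0.png

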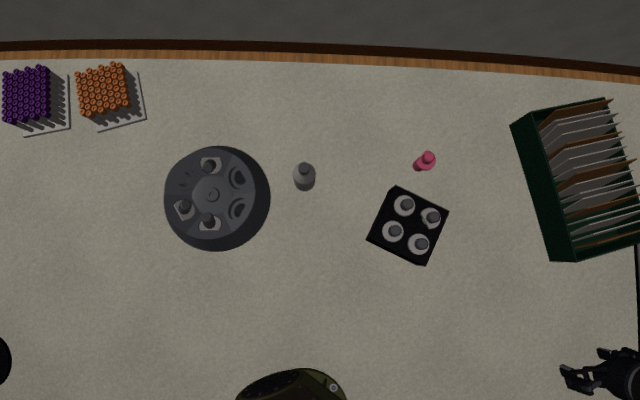

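View pics/wrist0.png

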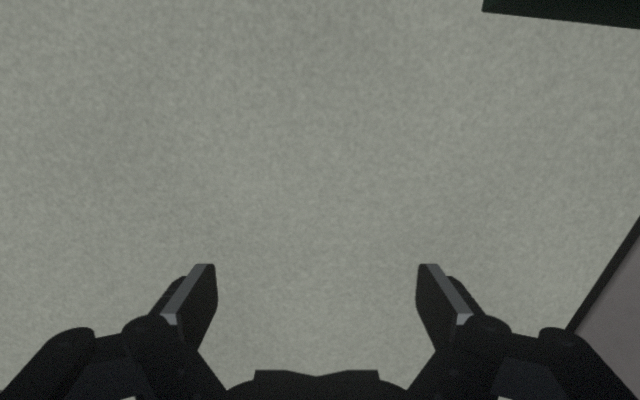

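```bash
python3 -m inch --help 2>&1 | head -20; python3 - <<'E'
import cv2,numpy as np
t=cv2.imread('pics/top0.png');s=cv2.imread('pics/scene0.png')
a=cv2.resize(t[175:275,355:460],None,fx=4,fy=4,interpolation=cv2.INTER_CUBIC)
b=cv2.resize(t[140:258,155:275],None,fx=3.4,fy=3.4,interpolation=cv2.INTER_CUBIC)
b=cv2.resize(b,(400,400));a=cv2.resize(a,(400,400))
cv2.imwrite('pics/crop1.png',np.clip(np.hstack([a,b])*1.4,0,255).astype('u1'))
a=cv2.resize(s[170:290,110:235],(400,384),interpolation=cv2.INTER_CUBIC)
b=cv2.resize(s[95:225,345:490],(400,384),interpolation=cv2.INTER_CUBIC)
cv2.imwrite('pics/crop2.png',np.clip(np.hstack([a,b])*1.4,0,255).astype('u1'))
E
```

```text
invalid input: not JSON, or not a number
```

View pics/crop1.png

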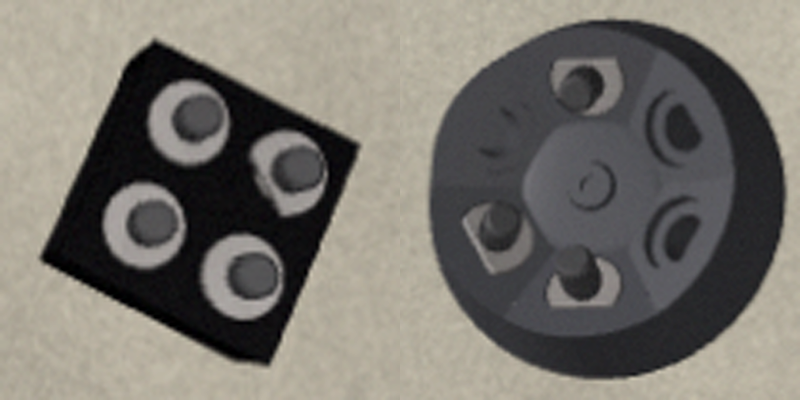

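View pics/crop2.png

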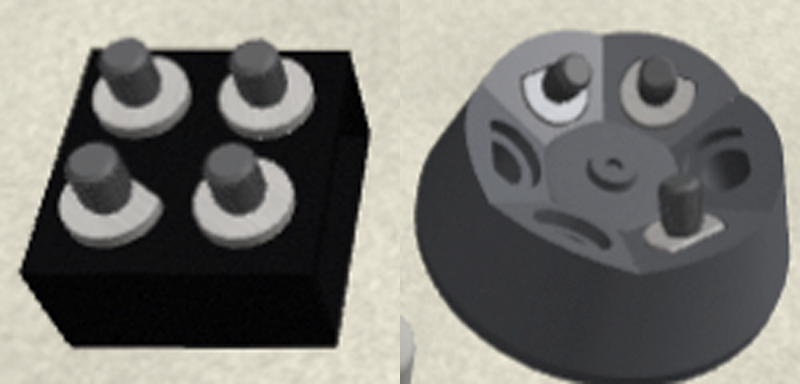

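```bash
cat > h.py <<'E'
from workcell import monitor, eyes, workorder, r
import cv2,numpy as np
def ray(c,uv):
    p=cv2.undistortPoints(np.array(uv,float).reshape(-1,1,2),c['K'],c['distortion']).reshape(-1,2)
    d=np.c_[p,np.ones(len(p))]@c['rotation'].T
    return c['position'],d
def plane(c,uv,z):
    o,d=ray(c,uv); return o+d*((z-o[2])/d[:,2])[:,None]
def proj(c,P):
    P=np.array(P,float).reshape(-1,3); R=c['rotation'].T
    return cv2.projectPoints(P,cv2.Rodrigues(R)[0],-R@c['position'],c['K'],c['distortion'])[0].reshape(-1,2)
def two(c1,uv1,c2,uv2):
    o1,d1=ray(c1,uv1);o2,d2=ray(c2,uv2);out=[]
    for a,b in zip(d1,d2):
        A=np.c_[a,-b];x=np.linalg.lstsq(A,o2-o1,rcond=None)[0]
        out.append(np.r_[(o1+a*x[0]+o2+b*x[1])/2,np.linalg.norm(o1+a*x[0]-o2-b*x[1])])
    return np.array(out)
def snap(n,f):
    s=monitor.sense();c=eyes.get_calibration(n);im=eyes.read_camera(n)[:,:,::-1].copy();cv2.imwrite(f'pics/{f}.png',im);return s,c,im
E
python3 - <<'E'
from h import *
c=eyes.get_calibration('top');im=cv2.imread('pics/top0.png')
hsv=cv2.cvtColor(im,cv2.COLOR_BGR2HSV);g=im.max(2)
# rack: dark blob
x0,y0=355,175
m=(g[175:275,355:460]<40).astype('u1')
m=cv2.morphologyEx(m,cv2.MORPH_CLOSE,np.ones((15,15)))
cn=max(cv2.findContours(m,0,1)[0],key=cv2.contourArea)
ap=cv2.approxPolyDP(cn,4,True).reshape(-1,2)+[x0,y0];print(ap.tolist());print(plane(c,ap,85).round(0))
bb=np.array(im[175:275,355:460]);
hull=np.zeros(m.shape,'u1');cv2.drawContours(hull,[cn],-1,1,-1);hull=cv2.erode(hull,np.ones((5,5)))
b=((g[175:275,355:460]>110)&(hull>0)).astype('u1')
n,l,st,ce=cv2.connectedComponentsWithStats(b)
for i in range(1,n):
    if st[i,4]>60:
        cnt=max(cv2.findContours((l==i).astype('u1'),0,1)[0],key=cv2.contourArea)
        (u,v),rad=cv2.minEnclosingCircle(cnt);p=plane(c,[[u+x0,v+y0]],97)[0]
        h=cv2.contourArea(cv2.convexHull(cnt))
        print('collar',u+x0,v+y0,rad,p.round(1),'hull/circle',h/np.pi/rad**2)
# rotor rough hub
print('hub',plane(c,[[155+195*120/400,140+185*118/400]],107))
print('bottle cap',plane(c,[[304,169]],170))
E
```

```text
[[394, 186], [366, 239], [425, 265], [448, 211]]
[[ 579. -210.   85.]
 [ 446. -141.   85.]
 [ 386. -286.   85.]
 [ 520. -346.   85.]]
collar 403.6818199157715 205.31818199157715 9.696523666381836 [ 529.4 -230.6   97. ] hull/circle 0.8412874238221756
collar 392.3017234802246 231.0431022644043 9.786955833435059 [ 466.  -202.5   97. ] hull/circle 0.9105534270155655
collar 418.4948196411133 243.77979278564453 9.893472671508789 [ 437.1 -266.5   97. ] hull/circle 0.8829222153154247
hub [[539.25022478 229.69536184 107.        ]]
bottle cap [[595.03263051  13.99174558 170.        ]]
```

```bash
python3 -m inch '[{"delta_pos":[-36,-30,-5],"yaw":0},{"delta_pos":[-36,-30,-5],"yaw":0},{"delta_pos":[-36,-30,-5],"yaw":0},{"delta_pos":[-36,-30,-5],"yaw":0},{"delta_pos":[-3,-48,0],"yaw":0},{"delta_pos":[-3,-48,0],"yaw":0},{"delta_pos":[-3,-48,0],"yaw":0},{"delta_pos":[0,-48,0],"yaw":-0.1}]' 0.6; python3 - <<'E'
from h import *
s=monitor.sense();print(s['joint_pos'],s['eef_pos'],s['ee_rot'],s['contact_force'])
E
```

```text
t: 0.95
eef_pos: [443.6, -317.4, 230.8]
ee_rot: [[0.425, -0.905, 0.0], [-0.905, -0.425, -0.0], [0.0, 0.0, -1.0]]
contact_force: [-0.1, -1.3, -0.5]
gripper_width: 0.598
[-6.21009223e-01  2.03121331e-01 -1.45086631e-01  1.22234560e+00
 -1.38972200e-04  2.08157917e+00] [ 443.62413806 -317.44371976  230.84482163] [[ 4.25038327e-01 -9.05175346e-01  1.16577397e-04]
 [-9.05175310e-01 -4.25038343e-01 -2.54279614e-04]
 [ 2.79717502e-04  2.55560062e-06 -9.99999961e-01]] [-0.12210012 -1.29095411 -0.50177525]
```

```bash
python3 -m inch '[{"delta_pos":[2,-30,0],"yaw":0},{"delta_pos":[2,-31,0],"yaw":-0.149},{"delta_pos":[0,0,0],"yaw":-0.149},{"delta_pos":[0,0,0],"yaw":-0.149},{"delta_pos":[0,0,0],"yaw":-0.149},{"delta_pos":[0,0,0],"yaw":-0.149},{"delta_pos":[0,0,0],"yaw":-0.149},{"delta_pos":[0,0,0],"yaw":-0.149}]'
python3 -m inch '[{"delta_pos":[0,0,0],"yaw":-0.149},{"delta_pos":[0,0,0],"yaw":-0.149},{"delta_pos":[0,0,0],"yaw":-0.149},{"delta_pos":[0,0,0],"yaw":-0.149},{"delta_pos":[0,0,0],"yaw":-0.12},{"delta_pos":[0,0,0],"yaw":0},{"delta_pos":[0,0,0],"yaw":0},{"delta_pos":[0,0,0],"yaw":0}]'
python3 - <<'E'
from h import *
s,c,im=snap('wrist','w1');print(s['joint_pos'],s['eef_pos'],c['position'],c['rotation'])
import pickle;pickle.dump((s,c),open('w1.pkl','wb'))
E
```

```text
t: 1.75
eef_pos: [498.9, -296.5, 230.3]
ee_rot: [[0.996, -0.085, -0.001], [-0.085, -0.996, 0.0], [-0.001, -0.0, -1.0]]
contact_force: [0.2, 0.6, -0.3]
gripper_width: 0.6
t: 2.55
eef_pos: [499.1, -296.6, 230.6]
ee_rot: [[0.812, 0.583, -0.0], [0.583, -0.812, 0.0], [-0.0, -0.0, -1.0]]
contact_force: [-0.7, 0.1, -0.5]
gripper_width: 0.602
[-5.36146644e-01  2.70091064e-01 -6.02020200e-02  1.24080291e+00
 -4.81046800e-06  4.11625216e-01] [ 499.0697853  -296.55110005  230.5579231 ] [ 454.87810221 -234.59703289  394.13512995] [[ 8.11766157e-01  5.57484322e-01  1.73916467e-01]
 [ 5.83982619e-01 -7.74976839e-01 -2.41609604e-01]
 [ 8.76680000e-05  2.97694693e-01 -9.54661124e-01]]
```

View pics/w1.png

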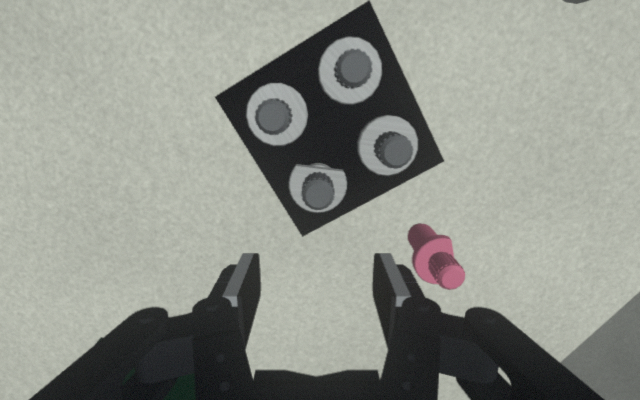

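```bash
python3 - <<'E'
from h import *
import pickle
s,c=pickle.load(open('w1.pkl','rb'));im=cv2.imread('pics/w1.png')
big=cv2.resize(im[10:230,240:430],None,fx=3.1,fy=2.7,interpolation=cv2.INTER_CUBIC);cv2.imwrite('pics/w1c.png',big)
sub=im[150:225,280:360];cv2.imwrite('pics/w1d.png',cv2.resize(sub,None,fx=7,fy=7,interpolation=cv2.INTER_NEAREST))
# cap circle (top z=131): dark grey blobs ; collars
g=im.max(2)
m=((g>105)).astype('u1')
box=np.zeros_like(m);cv2.fillPoly(box,[np.array([[222,98],[368,8],[437,160],[304,230]])],1);m&=box
n,l,st,ce=cv2.connectedComponentsWithStats(m)
for i in range(1,n):
    if st[i,4]<200: continue
    cnt=max(cv2.findContours((l==i).astype('u1'),0,1)[0],key=cv2.contourArea).reshape(-1,2)
    P=plane(c,cnt,97)[:,:2]
    hull=P[cv2.convexHull(P.astype('f4'),returnPoints=False).ravel()]
    A=np.c_[2*hull,np.ones(len(hull))];x=np.linalg.lstsq(A,(hull**2).sum(1),rcond=None)[0]
    rr=np.sqrt(x[2]+x[0]**2+x[1]**2);print(ce[i],st[i,4],'circ',x[:2].round(1),rr.round(1),'tool yd',np.round((x[:2]-s['eef_pos'][:2])@s['ee_rot'][:2,:2],1))
E
```

```text
[349.42757774  69.90425532] 2444 circ [ 465.8 -202.6] 25.5 tool yd [ 27.8 -95.7]
[278.44937028 112.40302267] 1985 circ [ 436.5 -266.1] 25.5 tool yd [-33.  -61.2]
[385.08464682 142.15294804] 1713 circ [ 529.2 -231.7] 25.4 tool yd [ 62.4 -35.1]
[316.91474104 183.87250996] 1255 circ [ 500.6 -296.3] 25.0 tool yd [1.3 0.7]
```

View pics/w1d.png

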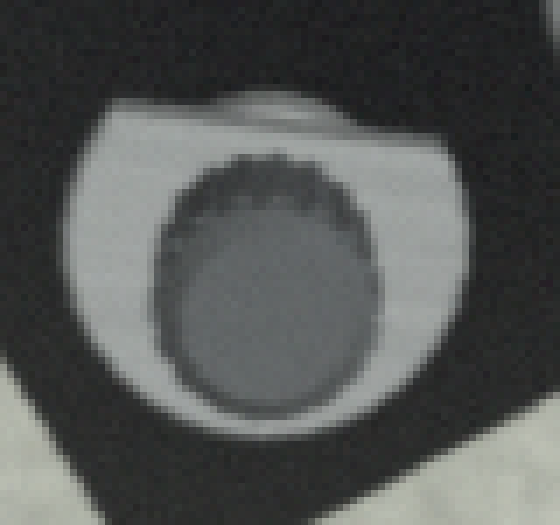

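```bash
python3 - <<'E'
from h import *
import pickle
s,c=pickle.load(open('w1.pkl','rb'))
for e in ([[105,116],[452,150]],[[130,117],[430,146]]):
    p=np.array(e)/7+[280,150]-.5
    P=plane(c,p,97)[:,:2];d=(P[1]-P[0])/np.linalg.norm(P[1]-P[0]);n=np.array([-d[1],d[0]])
    ctr=np.array([500.6,-296.3]);dist=(P[0]-ctr)@n
    print(P.round(1),np.linalg.norm(P[1]-P[0]),'dist',dist,'ang d',np.degrees(np.arctan2(d[1],d[0])),'tool x ang',np.degrees(np.arctan2(s['ee_rot'][1,0],s['ee_rot'][0,0])))
# cap top circle centre
for q in ([[283,312]],):
    P=plane(c,np.array(q)/7+[280,150]-.5,131);print('cap top',P)
# nominal: rack grid expects
E
```

```text
[[ 473.9 -293.6]
 [ 511.9 -271.7]] 43.88047083242601 dist 15.647017928254845 ang d 30.046398995958874 tool x ang 35.69667349703565
[[ 476.6 -291.9]
 [ 509.4 -272.9]] 37.92463069969674 dist 15.855391272340128 ang d 30.123505869424953 tool x ang 35.69667349703565
cap top [[ 501.1091639  -293.67650409  131.        ]]
```

```bash
python3 -m inch '[{"delta_pos":[1.9,-0.6,0],"yaw":0.098},{"delta_pos":[0,0,20],"yaw":0},{"delta_pos":[0,0,25],"yaw":0},{"delta_pos":[0,0,25],"yaw":0},{"delta_pos":[0,0,20],"yaw":0},{"delta_pos":[0,0,15],"yaw":0},{"delta_pos":[0,0,5.5],"yaw":0},{"delta_pos":[0,0,0],"yaw":0}]'
python3 -m inch '[{"delta_pos":[0,0,0],"yaw":0},{"delta_pos":[0,0,0],"yaw":0},{"delta_pos":[0,0,0],"yaw":0},{"delta_pos":[0,0,0],"yaw":0},{"delta_pos":[0,0,0],"yaw":0},{"delta_pos":[0,0,0],"yaw":0},{"delta_pos":[0,0,0],"yaw":0},{"delta_pos":[0,0,0],"yaw":0}]' 0
python3 - <<'E'
from h import *
s,c,im=snap('wrist','w2');print(s['gripper_width'],s['eef_pos'],s['ee_rot'],s['contact_force'],s['torque'])
E
```

```text
t: 3.4
eef_pos: [499.8, -294.7, 119.5]
ee_rot: [[0.865, 0.502, -0.001], [0.502, -0.865, 0.001], [-0.001, -0.001, -1.0]]
contact_force: [0.6, -0.3, -0.3]
gripper_width: 0.602
t: 4.2
eef_pos: [500.3, -295.0, 120.2]
ee_rot: [[0.864, 0.503, -0.0], [0.503, -0.864, 0.0], [-0.0, -0.0, -1.0]]
contact_force: [0.4, 0.2, 0.1]
gripper_width: -0.003
-0.0034499945301698044 [ 500.32545358 -294.98800498  120.17989125] [[ 8.64311851e-01  5.02956280e-01 -6.21744715e-05]
 [ 5.02956283e-01 -8.64311851e-01  3.55237027e-05]
 [-3.58712632e-05 -6.19745984e-05 -9.99999997e-01]] [0.43754858 0.17503786 0.07337402] [ 0.04918664 -0.00326363 -0.06174677]
```

View pics/w2.png

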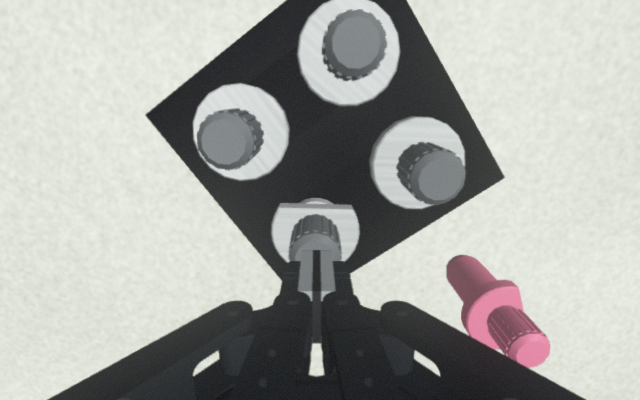

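```bash
python3 - <<'E'
from h import *
c=eyes.get_calibration('wrist');s=monitor.sense()
T=s['eef_pos'];R=s['ee_rot']
for nm,P in dict(tcp=T,tip=T+R[:,2]*17,captop=[500.3,-295,131],capbase=[500.3,-295,97]).items(): print(nm,proj(c,P).round(1))
im=cv2.imread('pics/w2.png');cv2.imwrite('pics/w2c.png',cv2.resize(im[190:320,250:380],None,fx=4.5,fy=4.5,interpolation=cv2.INTER_CUBIC))
s,c,im=snap('scene','s2');cv2.imwrite('pics/s2c.png',cv2.resize(im[120:290,90:260],None,fx=3.5,fy=3.5,interpolation=cv2.INTER_CUBIC))
E
```

```text
tcp [[315.6 248.5]]
tip [[315.6 235.8]]
captop [[315.5 257.9]]
capbase [[315.6 231.7]]
```

View pics/w2c.png

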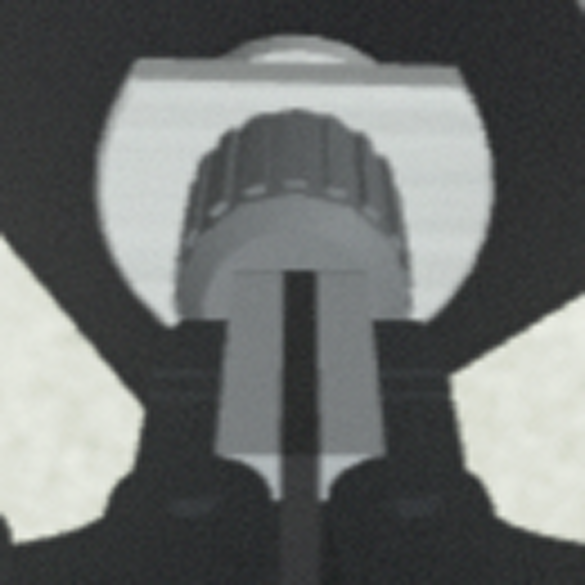

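View pics/s2c.png

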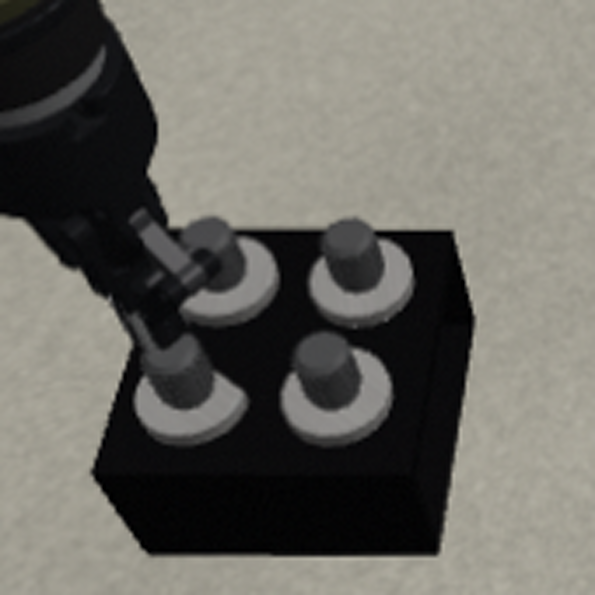

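```bash
python3 - <<'E'
from h import *
print(r.finger_overhang)
c=eyes.get_calibration('wrist');s=monitor.sense();T=s['eef_pos'];R=s['ee_rot']
print(R.T@(c['position']-T),(R.T@c['rotation']).round(3))
for z in (17,0,-10,-19,-25):
    print(z,[proj(c,T+R@np.array([x,y,z])).round(0).tolist() for x,y in((-7,-11),(0,-11),(0,0))])
c=eyes.get_calibration('scene')
print('scene tcp,tip',proj(c,[T,T+[0,0,19],T-[0,0,17],[500.3,-295,131]]))
E
grep -n . /dev/null; python3 - <<'E'
import cv2
im=cv2.imread('pics/s2.png');cv2.imwrite('pics/s2d.png',cv2.resize(im[170:240,110:180],None,fx=8,fy=8,interpolation=cv2.INTER_CUBIC))
E
```

```text
17.0
[   0.23701528  -76.17542516 -163.52909526] [[ 1.     0.001  0.   ]
 [-0.001  0.955  0.298]
 [-0.    -0.298  0.955]]
17 [[[303.0, 218.0]], [[316.0, 218.0]], [[316.0, 236.0]]]
0 [[[302.0, 229.0]], [[316.0, 229.0]], [[316.0, 249.0]]]
-10 [[[301.0, 237.0]], [[316.0, 237.0]], [[316.0, 257.0]]]
-19 [[[300.0, 244.0]], [[315.0, 244.0]], [[315.0, 266.0]]]
-25 [[[300.0, 250.0]], [[315.0, 250.0]], [[315.0, 272.0]]]
scene tcp,tip [[139.18419694 223.67807927]
 [135.59040988 217.07094536]
 [142.27116707 229.35866773]
 [137.15409222 219.94218027]]
```

View pics/s2d.png

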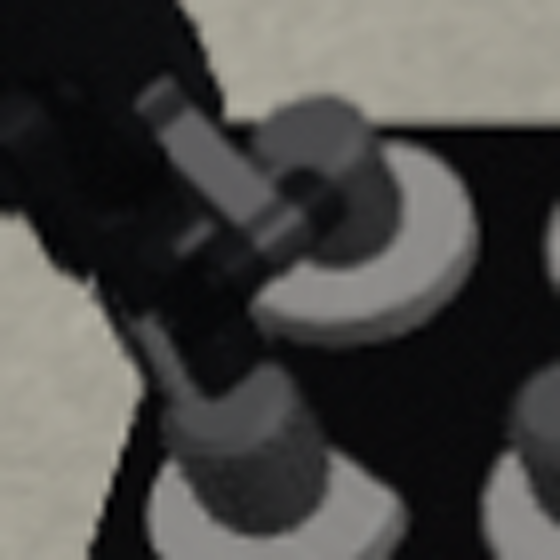

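```bash
python3 -m inch '[{"delta_pos":[0,0,0],"yaw":0},{"delta_pos":[0,0,0],"yaw":0},{"delta_pos":[0,0,0],"yaw":0},{"delta_pos":[0,0,0],"yaw":0},{"delta_pos":[0,0,0],"yaw":0},{"delta_pos":[0,0,8],"yaw":0},{"delta_pos":[0,0,8],"yaw":0},{"delta_pos":[0,0,8],"yaw":0}]' 0.6
python3 - <<'E'
from h import *
s,c,im=snap('wrist','w3');print(s['gripper_width'],s['eef_pos'],s['contact_force'])
cv2.imwrite('pics/w3c.png',cv2.resize(im[170:400,200:430],None,fx=2.6,fy=2.6,interpolation=cv2.INTER_CUBIC))
s,c,im=snap('scene','s3');cv2.imwrite('pics/s3c.png',cv2.resize(im[160:250,90:190],None,fx=6,fy=6,interpolation=cv2.INTER_CUBIC))
E
```

```text
t: 5.1
eef_pos: [500.0, -294.8, 95.2]
ee_rot: [[0.864, 0.503, -0.001], [0.503, -0.864, 0.0], [-0.0, -0.001, -1.0]]
contact_force: [-0.4, -0.8, -0.4]
gripper_width: 0.598
0.5981689035216021 [ 500.04592693 -294.82308827   95.1547358 ] [-0.44765327 -0.83388993 -0.39949377]
```

View pics/w3c.png

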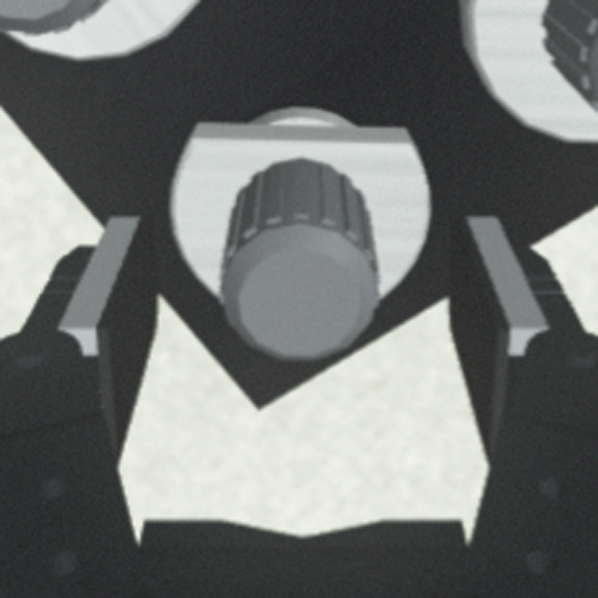

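View pics/s3c.png

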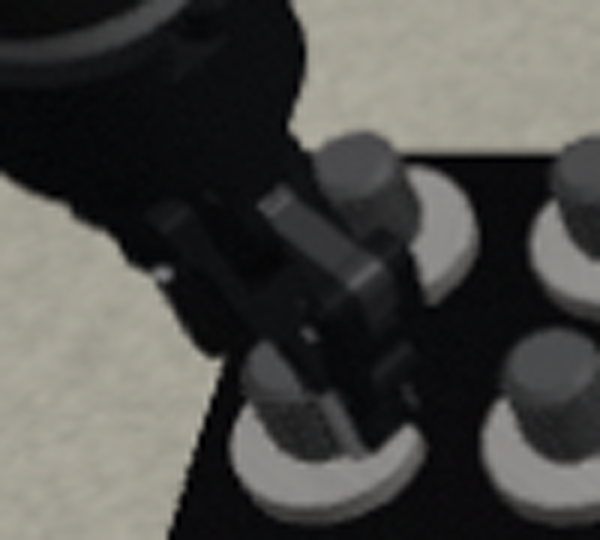

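```bash
python3 - <<'E'
from h import *
c=eyes.get_calibration('scene');s=monitor.sense();T=s['eef_pos'];R=s['ee_rot']
for z in (8,0,-10,-20,-30):
    print(z,[proj(c,T+R@np.array([x,y,z])).round(1).tolist() for x,y in((25.4,-11),(25.4,11),(33,-11),(33,11))])
E
```

```text
8 [[[160.8, 237.0]], [[150.8, 246.1]], [[163.9, 239.2]], [[154.0, 248.4]]]
0 [[[159.5, 234.5]], [[149.5, 243.6]], [[162.7, 236.7]], [[152.6, 245.9]]]
-10 [[[157.9, 231.2]], [[147.7, 240.4]], [[161.1, 233.5]], [[150.9, 242.7]]]
-20 [[[156.3, 227.9]], [[145.9, 237.2]], [[159.5, 230.2]], [[149.2, 239.5]]]
-30 [[[154.6, 224.6]], [[144.1, 233.9]], [[157.8, 226.8]], [[147.4, 236.2]]]
```

```bash
python3 -m inch '[{"delta_pos":[0,0,5],"yaw":0},{"delta_pos":[0,0,5],"yaw":0},{"delta_pos":[0,0,0],"yaw":0},{"delta_pos":[0,0,0],"yaw":0},{"delta_pos":[0,0,0],"yaw":0},{"delta_pos":[0,0,0],"yaw":0},{"delta_pos":[0,0,0],"yaw":0},{"delta_pos":[0,0,0],"yaw":0}]' 0.1
python3 - <<'E'
from h import *
s,c,im=snap('wrist','w4');print(s['gripper_width'],s['eef_pos'],s['contact_force'])
cv2.imwrite('pics/w4c.png',cv2.resize(im[170:400,200:430],None,fx=2.6,fy=2.6,interpolation=cv2.INTER_CUBIC))
E
```

```text
t: 6.0
eef_pos: [500.5, -295.3, 86.9]
ee_rot: [[0.864, 0.503, 0.001], [0.503, -0.864, -0.001], [0.0, 0.001, -1.0]]
contact_force: [-3.3, 0.7, 4.7]
gripper_width: 0.285
0.284595547307512 [ 500.5305805  -295.2688108    86.89491968] [-3.31233468  0.74200369  4.65563487]
```

View pics/w4c.png

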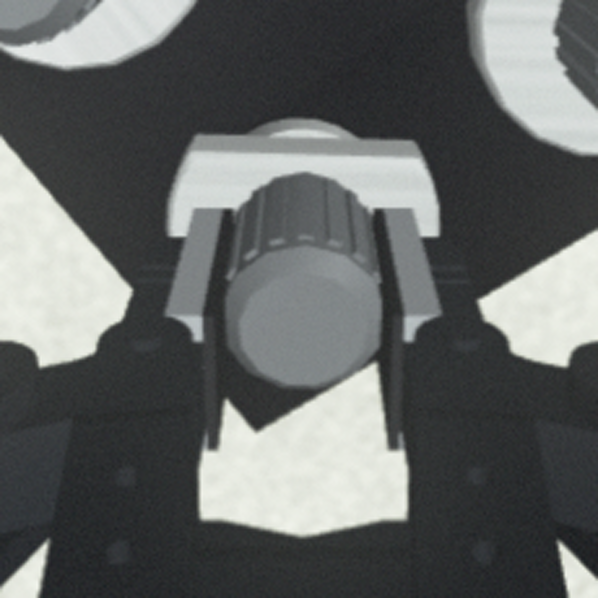

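```bash
python3 -m inch '[{"delta_pos":[0,0,-4],"yaw":0},{"delta_pos":[0,0,-8],"yaw":0},{"delta_pos":[0,0,-10],"yaw":0},{"delta_pos":[0,0,-11],"yaw":0},{"delta_pos":[0,0,-10],"yaw":0},{"delta_pos":[0,0,-8],"yaw":0},{"delta_pos":[0,0,-4],"yaw":0},{"delta_pos":[0,0,0],"yaw":0}]'
python3 - <<'E'
from h import *
s,c,im=snap('scene','s5');print(s['gripper_width'],s['eef_pos'],s['contact_force'])
cv2.imwrite('pics/s5c.png',cv2.resize(im[140:260,80:210],None,fx=5,fy=5,interpolation=cv2.INTER_CUBIC))
E
```

```text
t: 6.85
eef_pos: [500.8, -295.3, 142.0]
ee_rot: [[0.864, 0.503, 0.001], [0.503, -0.864, -0.001], [0.001, 0.001, -1.0]]
contact_force: [0.2, 0.2, -2.4]
gripper_width: 0.285
0.28480041169873904 [ 500.7818986  -295.25767581  142.00946313] [ 0.17388425  0.17769721 -2.42233871]
```

View pics/s5c.png

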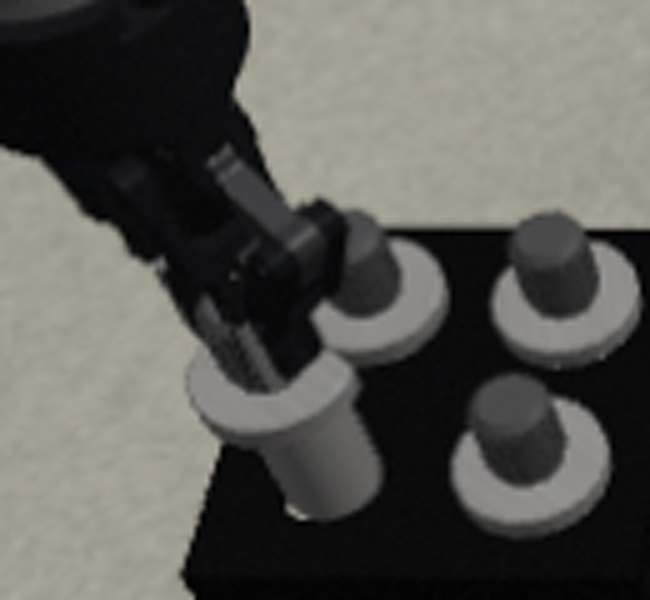

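```bash
python3 -m inch '[{"delta_pos":[0,3,0],"yaw":0},{"delta_pos":[0,4,0],"yaw":0},{"delta_pos":[0,4,0.4],"yaw":0},{"delta_pos":[0,4,0.6],"yaw":0},{"delta_pos":[0,4,0.8],"yaw":0},{"delta_pos":[0,4,1],"yaw":0},{"delta_pos":[0,4,1.2],"yaw":0},{"delta_pos":[0,0,0],"yaw":0}]'
python3 - <<'E'
from h import *
s,c,im=snap('scene','s6');print(s['gripper_width'],s['eef_pos'],s['contact_force'],s['torque'])
cv2.imwrite('pics/s6c.png',cv2.resize(im[140:260,80:210],None,fx=5,fy=5,interpolation=cv2.INTER_CUBIC))
E
```

```text
t: 7.7
eef_pos: [513.3, -317.8, 136.5]
ee_rot: [[0.864, 0.503, -0.002], [0.503, -0.864, 0.002], [-0.0, -0.003, -1.0]]
contact_force: [-2.1, 3.8, 1.4]
gripper_width: 0.282
0.2821392070756066 [ 513.30009615 -317.77315844  136.51458034] [-2.09042009  3.76580202  1.41768288] [1.19451292 0.78240909 0.03490491]
```

View pics/s6c.png

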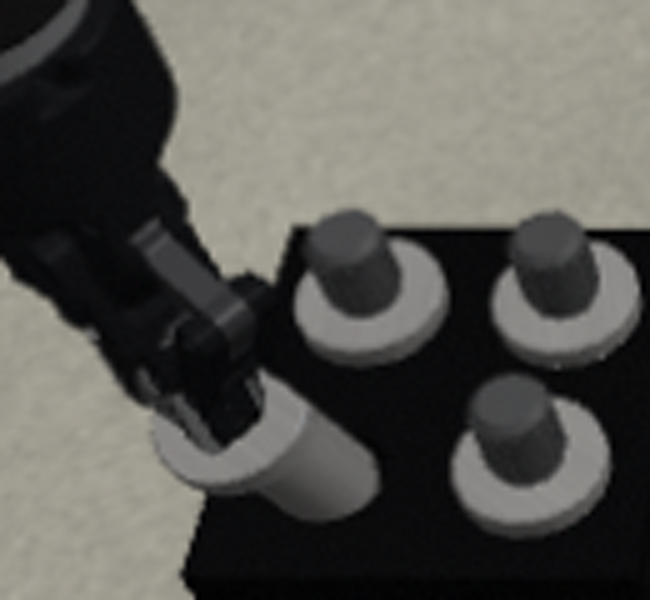

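```bash
python3 -m inch '[{"delta_pos":[0,3.5,1.2],"yaw":0},{"delta_pos":[0,3.5,1.2],"yaw":0},{"delta_pos":[0,3.5,1.3],"yaw":0},{"delta_pos":[0,3.5,1.4],"yaw":0},{"delta_pos":[0,3.5,1.5],"yaw":0},{"delta_pos":[0,3.5,1.6],"yaw":0},{"delta_pos":[0,3,1.6],"yaw":0},{"delta_pos":[0,0,0],"yaw":0}]'
python3 - <<'E'
from h import *
s,c,im=snap('scene','s7');print(s['gripper_width'],s['eef_pos'],s['contact_force'],s['torque'])
a=cv2.resize(im[140:260,80:200],(400,400),interpolation=cv2.INTER_CUBIC)
s,c,im=snap('top','t7');b=cv2.resize(im[180:280,370:470],(400,400),interpolation=cv2.INTER_CUBIC)
cv2.imwrite('pics/s7c.png',np.hstack([a,b]))
E
```

```text
t: 8.55
eef_pos: [526.3, -339.6, 127.2]
ee_rot: [[0.864, 0.503, 0.0], [0.503, -0.864, -0.0], [0.0, 0.0, -1.0]]
contact_force: [-2.8, 2.5, 2.8]
gripper_width: 0.275
0.2751978291820803 [ 526.32783003 -339.5765479   127.17686827] [-2.75425567  2.46895398  2.82934472] [ 0.81912604  0.59032361 -0.00150688]
```

View pics/s7c.png

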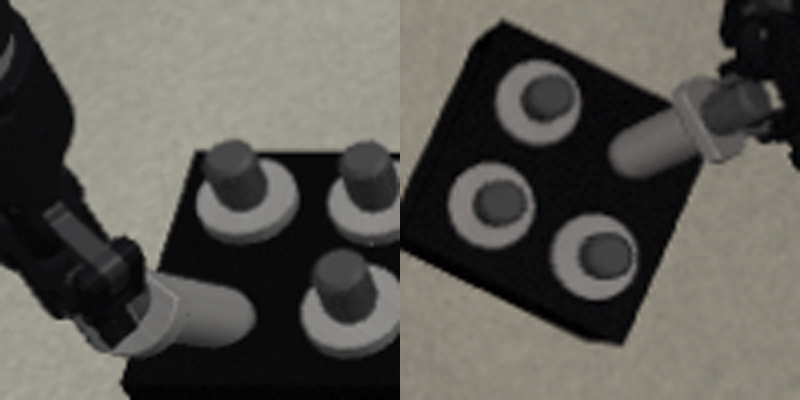

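```bash
python3 - <<'E'
from h import *
a=cv2.imread('pics/s7.png')[180:260,90:180];b=cv2.imread('pics/t7.png')[180:240,415:475]
a=cv2.resize(a,None,fx=5,fy=5,interpolation=cv2.INTER_CUBIC);b=cv2.resize(b,None,fx=5.8,fy=400/60,interpolation=cv2.INTER_CUBIC)
cv2.imwrite('pics/c7.png',np.hstack([a,b]));print(a.shape,b.shape)
s,c,im=snap('wrist','w7')
E
```

```text
(400, 450, 3) (400, 348, 3)
```

View pics/c7.png

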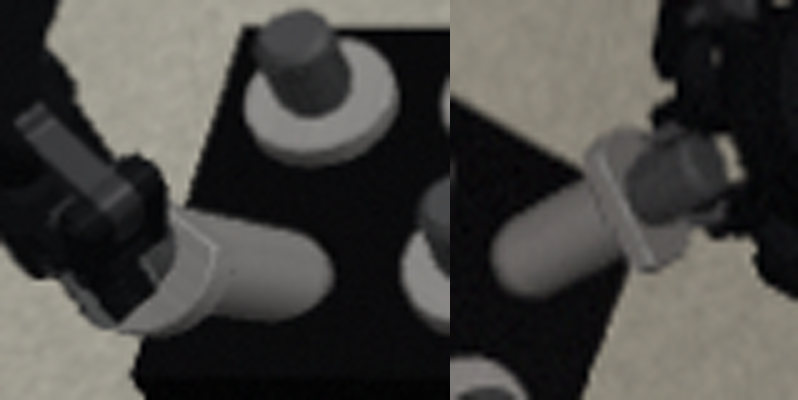

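View pics/w7.png

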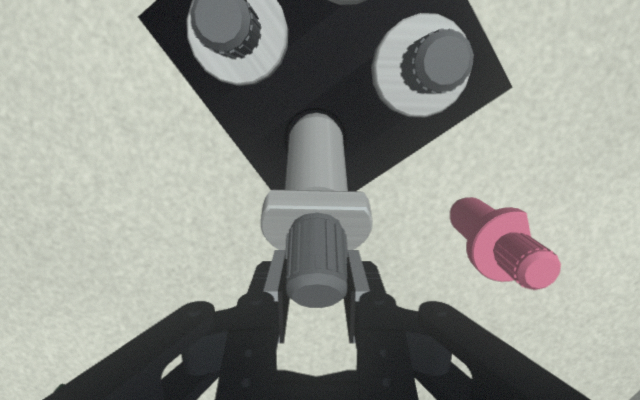

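```bash
python3 - <<'E'
from h import *
im=cv2.imread('pics/w7.png');cv2.imwrite('pics/w7c.png',cv2.resize(im[100:320,250:390],(560,880),interpolation=cv2.INTER_CUBIC)[280:])
print([ (r_,im[r_,317].tolist()[0]) for r_ in range(104,318,1)])
E
```

```text
[(104, 39), (105, 35), (106, 40), (107, 32), (108, 28), (109, 30), (110, 30), (111, 39), (112, 63), (113, 116), (114, 130), (115, 134), (116, 147), (117, 156), (118, 161), (119, 163), (120, 162), (121, 159), (122, 163), (123, 162), (124, 159), (125, 162), (126, 163), (127, 162), (128, 163), (129, 162), (130, 164), (131, 158), (132, 160), (133, 161), (134, 163), (135, 163), (136, 160), (137, 162), (138, 163), (139, 164), (140, 164), (141, 162), (142, 161), (143, 161), (144, 162), (145, 160), (146, 162), (147, 164), (148, 161), (149, 163), (150, 160), (151, 161), (152, 160), (153, 160), (154, 161), (155, 162), (156, 162), (157, 163), (158, 161), (159, 160), (160, 162), (161, 160), (162, 164), (163, 162), (164, 162), (165, 161), (166, 161), (167, 161), (168, 162), (169, 160), (170, 163), (171, 162), (172, 162), (173, 164), (174, 161), (175, 161), (176, 161), (177, 163), (178, 162), (179, 160), (180, 162), (181, 163), (182, 160), (183, 162), (184, 162), (185, 163), (186, 158), (187, 148), (188, 143), (189, 140), (190, 134), (191, 152), (192, 161), (193, 163), (194, 161), (195, 158), (196
[... 736 characters left out ...]
), (258, 104), (259, 105), (260, 109), (261, 105), (262, 103), (263, 105), (264, 103), (265, 104), (266, 105), (267, 100), (268, 102), (269, 103), (270, 104), (271, 105), (272, 106), (273, 117), (274, 122), (275, 122), (276, 122), (277, 120), (278, 123), (279, 125), (280, 123), (281, 122), (282, 123), (283, 121), (284, 104), (285, 96), (286, 92), (287, 93), (288, 93), (289, 91), (290, 92), (291, 95), (292, 92), (293, 92), (294, 95), (295, 90), (296, 94), (297, 96), (298, 96), (299, 94), (300, 95), (301, 95), (302, 95), (303, 95), (304, 95), (305, 95), (306, 98), (307, 117), (308, 187), (309, 194), (310, 188), (311, 185), (312, 186), (313, 191), (314, 191), (315, 191), (316, 190), (317, 189)]
```

View pics/w7c.png

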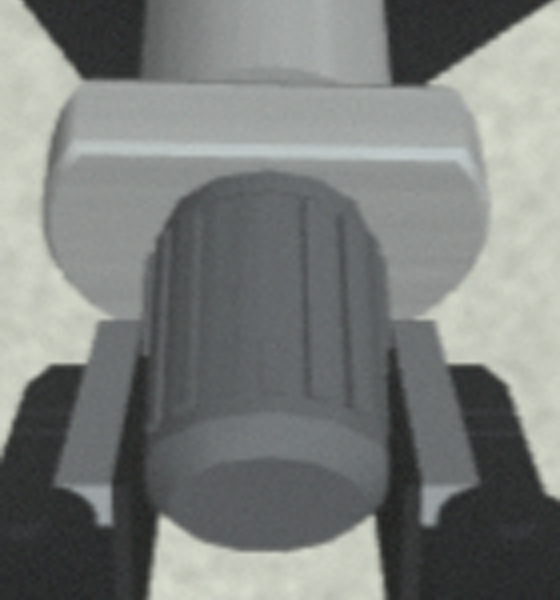

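```bash
cat > tilt.py <<'E'
from h import *
from scipy.optimize import least_squares
def fit(c,T,R,F,x0=(0,-20,.5)):
    F=np.array(F,float)
    def f(p):
        y,z,t=p   # carrier origin in tool yz; axis: t=0 -> -z ; leans to +y
        ax=np.array([0,np.sin(t),-np.cos(t)]);xr=np.array([0,-np.cos(t),-np.sin(t)])
        P=np.array([0,y,z])+F[:,[0]]*ax+F[:,[1]]*xr
        return proj(c,T+P@R.T)[:,1]-F[:,2]
    s=least_squares(f,x0); return s.x,s.fun
E
python3 - <<'E'
from tilt import *
c=eyes.get_calibration('wrist');s=monitor.sense()
for F in ([(0,15,190.5),(12,15,207),(12,13,211.5),(43.5,13,272.5),(46,10,284)],[(0,15,190.5),(12,15,207),(12,13,211.5)],[(0,15,190.5),(12,15,207),(46,10,284),(46,-10,306.5)]):
    x,e=fit(c,s['eef_pos'],s['ee_rot'],F);print(x[:2].round(1),np.degrees(x[2]).round(1),e.round(1))
# compare to untilted w4c picture known
E
```

```text
[-24.  -19.1] 19.6 [-0.4  0.5  0.  -0.4  0.3]
[-25.6 -27.8] 15.1 [ 0.  0. -0.]
[-21.7  -2.1] 30.2 [-1.3  1.6 -0.6  0.2]
```

```bash
cat > tilt.py <<'E'
from h import *
from scipy.optimize import least_squares
def model(p,F):
    x,y,z,t=p
    ax=np.array([0,np.sin(t),-np.cos(t)]);xr=np.array([0,-np.cos(t),-np.sin(t)]);yr=np.array([1,0,0])
    return np.array([x,y,z])+F[:,[0]]*ax+F[:,[1]]*xr+F[:,[2]]*yr
def fit(c,T,R,F,W,x0=(0,-20,-20,.6)):
    # F: s,r,lat,col(or nan),row(or nan) ; W: s,halfwidth,width_px : silhouette widths (depth cue)
    F=np.array(F,float);W=np.array(W,float).reshape(-1,3)
    def f(p):
        q=proj(c,T+model(p,F)@R.T)-F[:,3:5]
        e=q.ravel();e=e[~np.isnan(e)]
        a=np.c_[W[:,0],0*W[:,0],W[:,1]];b=np.c_[W[:,0],0*W[:,0],-W[:,1]]
        w=(proj(c,T+model(p,a)@R.T)-proj(c,T+model(p,b)@R.T))[:,0]
        return np.r_[e,np.abs(w)-W[:,2]]
    s=least_squares(f,x0,loss='soft_l1'); return s.x,f(s.x)
E
python3 - <<'E'
from tilt import *
c=eyes.get_calibration('wrist');s=monitor.sense();n=np.nan
k=lambda u,v:(250+u/4-.4,170+v/4-.4)
F=[(12,15,-21.2,*k(72,152)),(12,15,21.2,*k(464,155)),(0,15,-21.2,*k(84,80)),(0,15,21.2,*k(455,86)),(12,13,0,n,211.5),(43.5,13,0,n,272.5)]
W=[(12,26,111),(42,13,60.5)]
for W_ in (W,[]):
  x,e=fit(c,s['eef_pos'],s['ee_rot'],F,W_);print(x[:3].round(1),np.degrees(x[3]).round(1),e.round(1))
E
```

```text
[  0.6 -21.5  -3.6] -332.0 [ 0.7  0.8 -0.3  0.1  0.3  0.  -0.7 -1.4  0.   0.  -0.   3.3]Traceback (most recent call last):
  File "<stdin>", line 7, in <module>
  File "tilt.py", line 16, in fit
    s=least_squares(f,x0,loss='soft_l1'); return s.x,f(s.x)
    return func(*args, **kwargs)
    vector_fun = VectorFunction(
        fun_wrapped,
    ...<6 lines>...
        workers=workers
    )
    self._update_fun()
    ~~~~~~~~~~~~~~~~^^
    self.f = self.fun_wrapped(xp_copy(self.x))
             ~~~~~~~~~~~~~~~~^^^^^^^^^^^^^^^^^
    return np.atleast_1d(self.fun(x))
                         ~~~~~~~~^^^
    return self.f(x, *self.args, **self.kwargs)
           ~~~~~~^^^^^^^^^^^^^^^^^^^^^^^^^^^^^^
  File "tilt.py", line 14, in f
    w=(proj(c,T+model(p,a)@R.T)-proj(c,T+model(p,b)@R.T))[:,0]
       ~~~~^^^^^^^^^^^^^^^^^^^^
  File "h.py", line 11, in proj
    return cv2.projectPoints(P,cv2.Rodrigues(R)[0],-R@c['position'],c['K'],c['distortion'])[0].reshape(-1,2)
           ^^^^^^^^^^^^^^^^^^^^^^^^^^^^^^^^^^^^^^^^^^^^^^^^^^^^^^^^^^^^^^^^^^^^^^^^^^^^^^^^^^^^^^^^^^^
AttributeError: 'NoneType' object has no attribute 'reshape'
```

```bash
python3 - <<'E'
from h import *
t=cv2.imread('pics/top0.png')[140:258,155:275];s=cv2.imread('pics/scene0.png')[98:198,348:492]
t=cv2.resize(t,None,fx=5,fy=5,interpolation=cv2.INTER_CUBIC);s=cv2.resize(s,None,fx=5.5,fy=5.5,interpolation=cv2.INTER_CUBIC)
cv2.imwrite('pics/rt.png',np.clip(t*1.7,0,255));cv2.imwrite('pics/rs.png',np.clip(s*1.5,0,255))
E
```

```text
[ WARN:0@0.053] global loadsave.cpp:1063 imwrite_ Unsupported depth image for selected encoder is fallbacked to CV_8U.
```

View pics/rt.png

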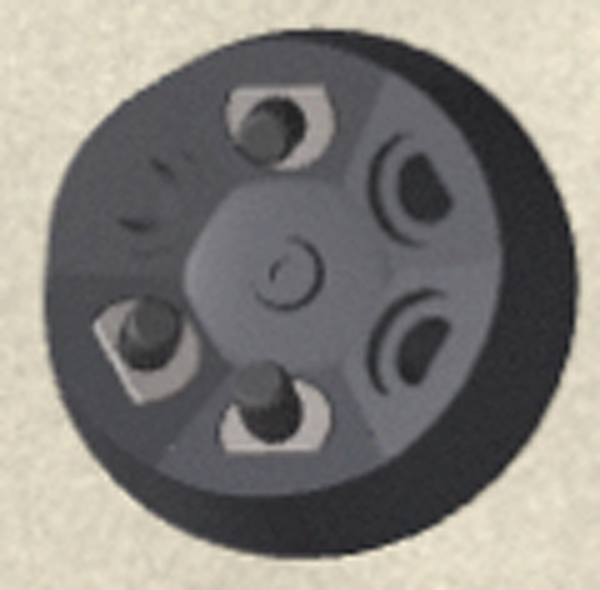

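View pics/rs.png

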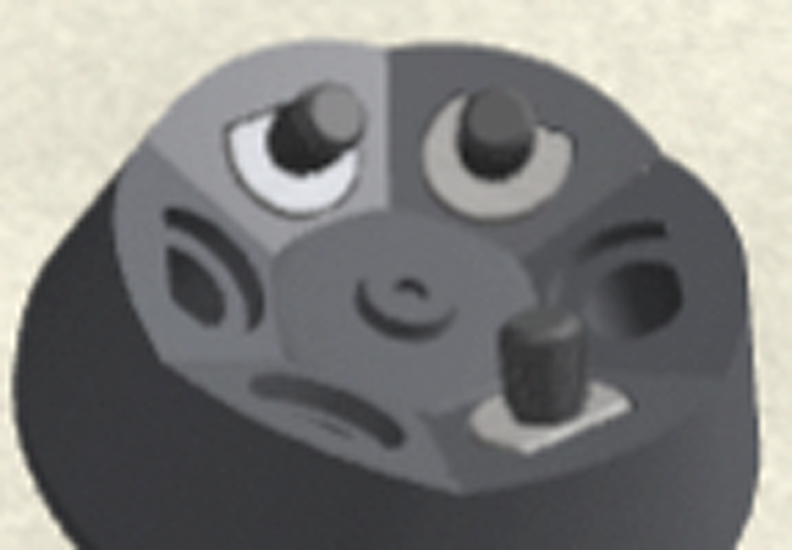

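```bash
python3 -m inch '[{"delta_pos":[0,0,-10],"yaw":0},{"delta_pos":[0,0,-15],"yaw":0},{"delta_pos":[0,0,-20],"yaw":0},{"delta_pos":[0,0,-25],"yaw":0},{"delta_pos":[0,0,-25],"yaw":0},{"delta_pos":[0,0,-25],"yaw":0},{"delta_pos":[0,0,-25],"yaw":0},{"delta_pos":[0,0,-15],"yaw":0}]'; python3 - <<'E'
from h import *
s,c,im=snap('wrist','w8');print(s['joint_pos'])
cv2.imwrite('pics/w8c.png',cv2.resize(im[100:320,220:420],(640,704),interpolation=cv2.INTER_CUBIC)[100:])
E
```

```text
t: 9.5
eef_pos: [527.0, -340.2, 290.4]
ee_rot: [[0.864, 0.503, 0.003], [0.503, -0.864, -0.003], [0.001, 0.004, -1.0]]
contact_force: [0.2, -1.1, -1.0]
gripper_width: 0.283
[-5.72701701e-01  3.48090288e-01  1.79987346e-01  1.39812635e+00
 -8.97343066e-04  4.71222958e-01]
```

View pics/w8c.png

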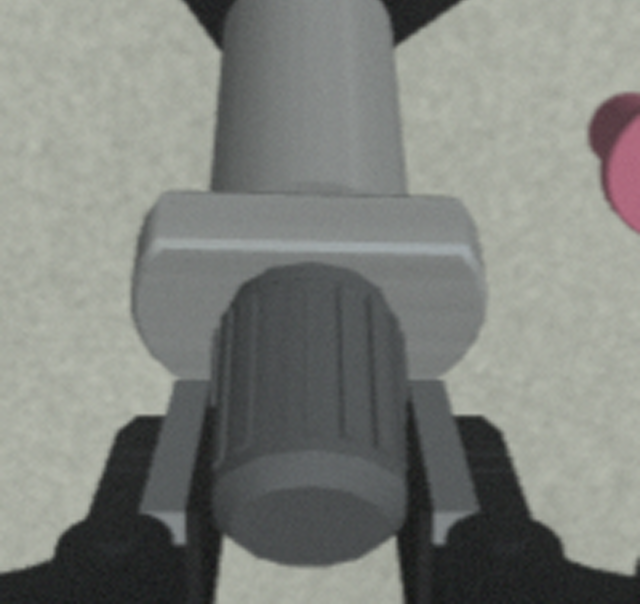

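```bash
python3 - <<'E'
from h import *
ct=eyes.get_calibration('top');cs=eyes.get_calibration('scene')
T=np.array([[262,138],[152,323],[262,386]])/5+[155,140]-.4
S=np.array([[543,325],[500,117],[338,113]])/5.5+[348,98]-.4
P=two(ct,T,cs,S);print(P.round(1))
Q=plane(ct,T,143.2);print('top@143',Q.round(1));Q2=plane(cs,S,143.2);print('scene@143',Q2.round(1))
for A in (P,Q,Q2):
    ctr=(A[0]+A[2])/2; d=A[0]-A[2];print('ctr',ctr[:2].round(1),'sep',np.linalg.norm(d[:2]).round(1),'ang p1',np.degrees(np.arctan2(d[1],d[0])).round(1),'p3 rad/ang',np.linalg.norm((A[1]-ctr)[:2]).round(1),np.degrees(np.arctan2(*(A[1]-ctr)[[1,0]])).round(1))
# hub ring center
hub=plane(ct,[[155+292/5-.4,140+273/5-.4]],105);print('hub top',hub)
print('hub scene',plane(cs,[[348+406/5.5-.4,98+305/5.5-.4]],105))
# flats chord ends in top: pocket1 flat outer edge (collar top corner), p4, p3
for a,b in (([235,88],[325,88]),([225,450],[322,450]),([97,325],[138,402])):
    W=plane(ct,np.array([a,b])/5+[155,140]-.4,125);d=W[1]-W[0];print('flat dir',np.degrees(np.arctan2(d[1],d[0])).round(1)%180)
E
```

```text
[[5.980e+02 2.405e+02 1.430e+02 3.000e-01]
 [5.095e+02 2.843e+02 1.444e+02 5.000e-01]
 [4.831e+02 2.328e+02 1.434e+02 2.800e+00]]
top@143 [[597.8 240.3 143.2]
 [509.6 284.5 143.2]
 [482.4 231.5 143.2]]
scene@143 [[598.2 240.4 143.2]
 [508.6 285.6 143.2]
 [483.3 234.4 143.2]]
ctr [540.5 236.6] sep 115.1 ang p1 3.8 p3 rad/ang 56.9 123.0
ctr [540.1 235.9] sep 115.7 ang p1 4.3 p3 rad/ang 57.4 122.2
ctr [540.7 237.4] sep 115.1 ang p1 3.0 p3 rad/ang 57.9 123.7
hub top [[540.40670685 231.49072779 105.        ]]
hub scene [[544.88221753 231.9356958  105.        ]]
flat dir 91.8
flat dir 92.0
flat dir 32.400000000000006
```

View pics/w8.png

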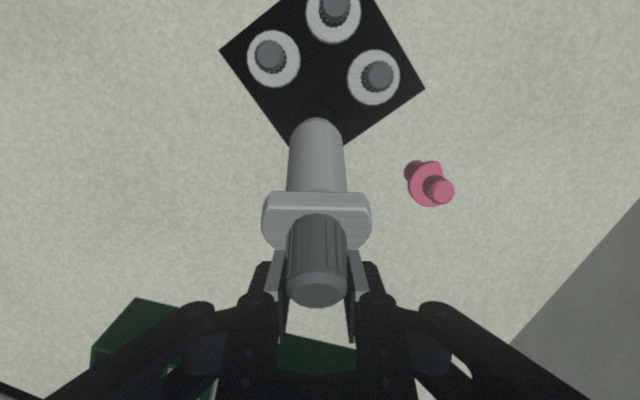

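```bash
python3 - <<'E'
from tilt import *
import tilt
im=cv2.imread('pics/w8.png')
print([(v,int(im[v,316,0])) for v in range(110,135)])
print([(v,int(im[v,316,0])) for v in list(range(180,220))+list(range(266,282))])
for v in (140,160,180,225,262): print(v,[ (u,int(im[v,u,0])) for u in list(range(258,300))[::2]],[ (u,int(im[v,u,0])) for u in list(range(336,376))[::2]])
c=eyes.get_calibration('wrist');s=monitor.sense();n=np.nan
k=lambda u,v:(220+u/3.2-.4,131.25+v/3.2-.4)
F=[(12,15,-21.2,*k(153,245)),(12,15,21.2,*k(471,249)),(0,15,-21.2,*k(162,192)),(0,15,21.2,*k(464,200)),(12,13,0,n,213),(43.5,13,0,n,272.5)]
W=[(12,26,110.5)]
for G in (F,F+[(-68,9,0,n,117)]):
  for W_ in (W,W+[(42,13,61)]):
    x,e=fit(c,s['eef_pos'],s['ee_rot'],G,W_,(0,-21,-4,.5));print(x[:3].round(1),np.degrees(x[3]).round(1),e.round(1))
    M=np.array([(-68,9,0),(-68,-9,0),(-56,16,0),(-30,0,16),(-30,0,-16),(-68,0,0)],float)
    print(proj(c,s['eef_pos']+model(x,M)@s['ee_rot'].T).round(1).tolist())
E
```

```text
[(110, 33), (111, 28), (112, 31), (113, 33), (114, 30), (115, 28), (116, 39), (117, 92), (118, 105), (119, 111), (120, 119), (121, 130), (122, 136), (123, 134), (124, 132), (125, 131), (126, 134), (127, 132), (128, 133), (129, 132), (130, 133), (131, 135), (132, 134), (133, 134), (134, 133)]
[(180, 131), (181, 133), (182, 134), (183, 133), (184, 134), (185, 132), (186, 131), (187, 131), (188, 126), (189, 123), (190, 124), (191, 120), (192, 126), (193, 135), (194, 131), (195, 133), (196, 131), (197, 133), (198, 131), (199, 131), (200, 135), (201, 135), (202, 136), (203, 135), (204, 137), (205, 139), (206, 151), (207, 163), (208, 165), (209, 156), (210, 129), (211, 124), (212, 122), (213, 97), (214, 89), (215, 86), (216, 84), (217, 88), (218, 78), (219, 85), (266, 82), (267, 80), (268, 83), (269, 85), (270, 83), (271, 87), (272, 100), (273, 99), (274, 103), (275, 102), (276, 102), (277, 102), (278, 102), (279, 101), (280, 103), (281, 102)]
140 [(258, 168), (260, 163), (262, 164), (264, 160), (266, 158), (268, 153), (270, 156), (272, 162), (274, 167), (276, 166), (278, 155), (280, 155),
[... 2314 characters left out ...]
 -0.4  0.5  0.6  0.1 -1.  -2.3 -0.5 -0.1  2.3]
[[316.9, 126.3], [316.9, 150.8], [317.0, 126.2], [346.0, 176.1], [288.0, 176.1], [316.9, 138.9]]
[  0.7 -20.8  -3.9] 26.7 [ 1.4  1.8 -1.   0.6  1.1 -0.1 -1.5 -2.5 -0.6  0.   0.7  3.2]
[[317.0, 124.1], [316.9, 148.3], [317.0, 124.5], [345.8, 174.7], [288.2, 174.6], [316.9, 136.6]]
[  0.8 -22.   -4.1] 29.6 [ 1.1  1.4 -0.8  0.2  0.8 -1.5 -1.2 -3.9 -1.1  2.   0.6  0.8]
[[317.0, 117.6], [316.9, 141.7], [317.0, 118.8], [346.1, 170.4], [288.0, 170.4], [316.9, 130.0]]
[  0.8 -21.8  -3.2] 29.9 [ 1.4  1.5 -1.1  0.3  1.1 -1.4 -1.4 -3.8 -1.1  1.8  0.5  0.1  2.3]
[[317.0, 117.5], [316.9, 141.4], [317.0, 118.8], [346.0, 170.3], [288.1, 170.3], [316.9, 129.8]]
```

```bash
python3 -m inch '[{"delta_pos":[12,-18,0],"yaw":0},{"delta_pos":[22,-35,0],"yaw":0},{"delta_pos":[25,-40,0],"yaw":0},{"delta_pos":[25,-40,0],"yaw":0},{"delta_pos":[25,-40,0],"yaw":0},{"delta_pos":[25,-40,0],"yaw":0},{"delta_pos":[25,-40,0],"yaw":0},{"delta_pos":[25,-40,0],"yaw":0}]'
python3 -m inch '[{"delta_pos":[25,-40,0],"yaw":0},{"delta_pos":[25,-40,0],"yaw":0},{"delta_pos":[25,-40,0],"yaw":0},{"delta_pos":[25,-40,0],"yaw":0},{"delta_pos":[14,-20,0],"yaw":0},{"delta_pos":[5,-8,0],"yaw":0},{"delta_pos":[0,0,0],"yaw":-0.149},{"delta_pos":[0,0,0],"yaw":-0.149}]'
python3 -m inch '[{"delta_pos":[0,0,0],"yaw":-0.149},{"delta_pos":[0,0,0],"yaw":-0.149},{"delta_pos":[0,0,0],"yaw":-0.149},{"delta_pos":[0,0,0],"yaw":-0.149},{"delta_pos":[0,0,0],"yaw":-0.149},{"delta_pos":[0,0,0],"yaw":-0.149},{"delta_pos":[0,0,0],"yaw":-0.149},{"delta_pos":[0,0,0],"yaw":-0.149}]'
python3 -m inch '[{"delta_pos":[0,0,0],"yaw":-0.149},{"delta_pos":[0,0,0],"yaw":-0.149},{"delta_pos":[0,0,0],"yaw":-0.149},{"delta_pos":[0,0,0],"yaw":-0.149},{"delta_pos":[0,0,0],"yaw":-0.149},{"delta_pos":[0,0,0],"yaw":-0.149},{"delta_pos":[0,0,0],"yaw":-0.149},{"delta_pos":[0,0,0],"yaw":-0.149}]'
```

```text
t: 10.35
eef_pos: [537.9, 8.2, 287.4]
ee_rot: [[0.864, 0.503, 0.001], [0.503, -0.864, -0.001], [0.001, 0.001, -1.0]]
contact_force: [0.9, 0.2, -1.3]
gripper_width: 0.279
t: 11.15
eef_pos: [546.2, 228.7, 287.1]
ee_rot: [[0.674, 0.739, 0.0], [0.739, -0.674, -0.001], [-0.0, 0.001, -1.0]]
contact_force: [0.6, -0.1, -1.5]
gripper_width: 0.286
t: 11.95
eef_pos: [546.4, 227.9, 287.4]
ee_rot: [[-0.436, 0.9, 0.001], [0.9, 0.436, -0.001], [-0.001, 0.0, -1.0]]
contact_force: [-0.2, 0.2, -0.2]
gripper_width: 0.282
t: 12.75
eef_pos: [546.4, 227.9, 287.3]
ee_rot: [[-0.997, -0.072, 0.001], [-0.072, 0.997, -0.001], [-0.001, -0.001, -1.0]]
contact_force: [-0.3, 0.0, -1.5]
gripper_width: 0.285
```

```bash
python3 -m inch '[{"delta_pos":[0,0,0],"yaw":-0.123},{"delta_pos":[0,0,0],"yaw":-0.123},{"delta_pos":[0,0,0],"yaw":-0.123},{"delta_pos":[0,0,0],"yaw":-0.123},{"delta_pos":[0,0,12],"yaw":0},{"delta_pos":[0,0,12],"yaw":0},{"delta_pos":[0,0,12],"yaw":0},{"delta_pos":[0,0,0],"yaw":0}]'
python3 - <<'E'
from h import *
s,c,im=snap('wrist','w9');print(s['joint_pos'].round(2),s['eef_pos'],np.degrees(np.arctan2(s['ee_rot'][1,0],s['ee_rot'][0,0])))
import pickle;pickle.dump((s,c),open('w9.pkl','wb'))
E
```

```text
t: 13.55
eef_pos: [544.5, 228.2, 248.4]
ee_rot: [[-0.848, -0.529, -0.004], [-0.529, 0.848, -0.002], [0.004, 0.001, -1.0]]
contact_force: [0.7, 0.1, -1.9]
gripper_width: 0.281
[ 0.4   0.29  0.    1.29 -0.   -1.73] [544.50495686 228.20801049 248.4375894 ] -148.0317493935268
```

View pics/w9.png

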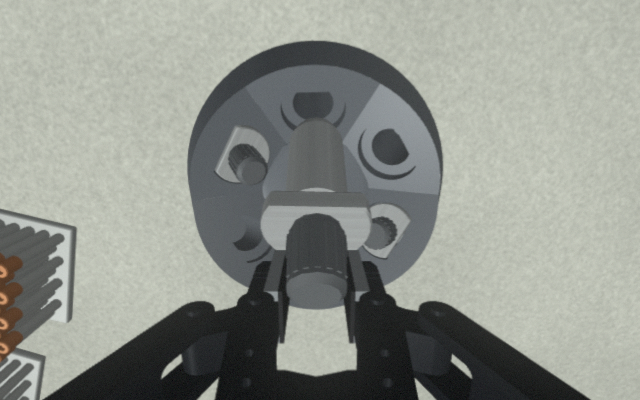

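```bash
python3 - <<'E'
from h import *
import pickle
s,c=pickle.load(open('w9.pkl','rb'));im=cv2.imread('pics/w9.png')
def pocket(ctr,a):
    u=np.array([np.cos(a),np.sin(a),0]);z=-.5*u+[0,0,.8660254];x=.8660254*u+[0,0,.5];y=np.cross(z,x)
    O=np.r_[ctr,0]+74*u+[0,0,112]-10*z
    return O,np.c_[x,y,z]
O,Rp=pocket((540.5,235.7),np.radians(-57.7))
k=5;x0,y0=255,55
crop=cv2.resize(im[55:165,255:375],None,fx=k,fy=k,interpolation=cv2.INTER_CUBIC);crop=np.clip(crop*1.4,0,255).astype('u1')
raw=crop.copy()
def draw(pts,col):
    q=((proj(c,pts)-[x0,y0]+.4)*k).astype(int);cv2.polylines(crop,[q],False,col,1)
th=np.radians(np.arange(0,361,3))
D=np.c_[np.minimum(27.5*np.cos(th),16.5),27.5*np.sin(th),0*th]
draw(O+(D+[0,0,10])@Rp.T,(0,0,255))
B=np.c_[17.5*np.cos(th),17.5*np.sin(th),0*th];draw(O+B@Rp.T,(0,255,0))
cv2.imwrite('pics/w9c.png',crop);cv2.imwrite('pics/w9r.png',raw)
print(O)
E
```

```text
[582.7138356  168.92431518 103.339746  ]
```

View pics/w9c.png

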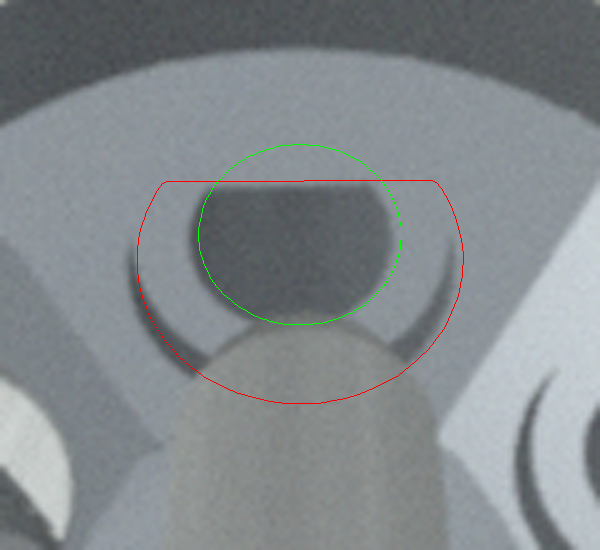

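View pics/w9r.png

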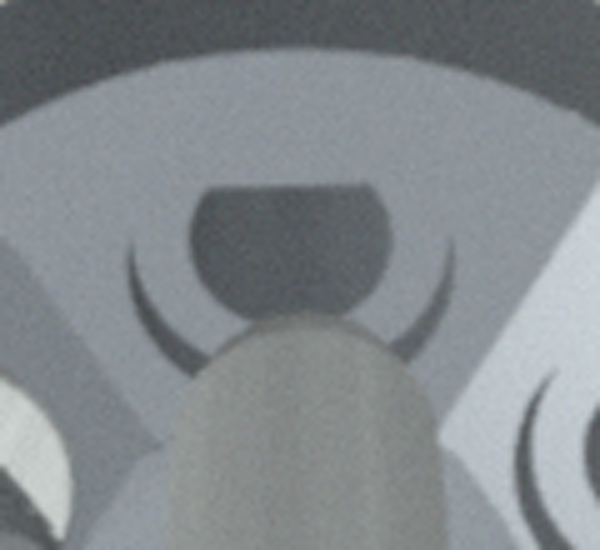

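```bash
python3 - <<'E'
from h import *
s=monitor.sense();print(s['eef_pos'],s['t'],s['qvel'].round(3));T=s['eef_pos'];R=s['ee_rot']
home=np.array([572.6,189,99.5]);ax=np.array([-.267,.4225,.866])
for d in (90,75,60): print(d,(home+d*ax).round(1),(R.T@(home+d*ax-T)).round(1))
E
```

```text
[544.96511941 228.50314172 249.69827739] 13.6 [ 0.002 -0.013  0.037  0.017  0.    -0.005]
90 [548.6 227.  177.4] [-2.5 -3.2 72.2]
75 [552.6 220.7 164.4] [ -2.6 -10.7  85.2]
60 [556.6 214.4 151.5] [ -2.6 -18.2  98.2]
```

```bash
python3 -m inch '[{"delta_pos":[-0.7,-1,10],"yaw":0},{"delta_pos":[-0.7,-1,14],"yaw":0},{"delta_pos":[0,0,14],"yaw":0},{"delta_pos":[0,0,14],"yaw":0},{"delta_pos":[0,0,12],"yaw":0},{"delta_pos":[0,0,6],"yaw":0},{"delta_pos":[0,0,0],"yaw":0},{"delta_pos":[0,0,0],"yaw":0}]'
python3 - <<'E'
from h import *
s,c,im=snap('wrist','w10');s2,cs,ims=snap('scene','s10')
print(s['eef_pos'],np.degrees(np.arctan2(s['ee_rot'][1,0],s['ee_rot'][0,0])));T=s['eef_pos'];R=s['ee_rot']
home=np.array([572.6,189,99.5]);ax=np.array([-.267,.4225,.866])
for d in (90,75,60): print(d,(home+d*ax).round(1),(R.T@(home+d*ax-T)).round(1))
import pickle;pickle.dump((s,c),open('w10.pkl','wb'))
a=cv2.resize(im[60:300,200:440],(400,400),interpolation=cv2.INTER_CUBIC);b=cv2.resize(ims[70:220,340:490],(400,400),interpolation=cv2.INTER_CUBIC)
cv2.imwrite('pics/w10c.png',np.clip(np.hstack([a,b])*1.3,0,255).astype('u1'))
E
```

```text
t: 14.4
eef_pos: [548.4, 228.2, 181.7]
ee_rot: [[-0.848, -0.531, 0.0], [-0.531, 0.848, 0.0], [-0.0, -0.0, -1.0]]
contact_force: [0.5, 0.2, -1.5]
gripper_width: 0.282
[548.4260305  228.18795234 181.6983317 ] -147.9496791157657
90 [548.6 227.  177.4] [ 0.5 -1.1  4.3]
75 [552.6 220.7 164.4] [ 0.5 -8.6 17.2]
60 [556.6 214.4 151.5] [  0.4 -16.1  30.2]
```

View pics/w10c.png

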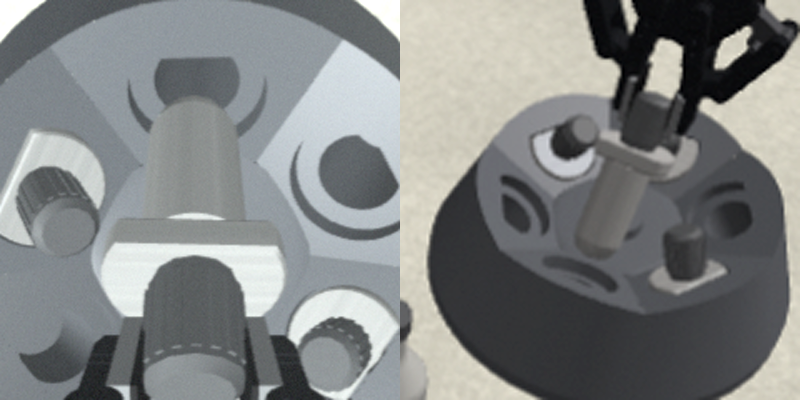

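```bash
cat > ov.py <<'E'
from tilt import *
def overlay(s,c,im,x,O,a,box,k,f):
    x0,y0,x1,y1=box
    crop=cv2.resize(im[y0:y1,x0:x1],None,fx=k,fy=k,interpolation=cv2.INTER_CUBIC);crop=np.clip(crop*1.3,0,255).astype('u1')
    def draw(pts,col):
        q=((proj(c,pts)-[x0,y0]+.4)*k).astype(int);cv2.polylines(crop,[q],False,col,1)
    th=np.radians(np.arange(0,361,3));u=np.array([np.cos(a),np.sin(a),0]);z=-.5*u+[0,0,.8660254];xx=.8660254*u+[0,0,.5];Rp=np.c_[xx,np.cross(z,xx),z]
    D=np.c_[np.minimum(27.5*np.cos(th),16.5),27.5*np.sin(th),0*th]
    draw(O+(D+[0,0,10])@Rp.T,(0,0,255))
    draw(O+np.c_[17.5*np.cos(th),17.5*np.sin(th),0*th]@Rp.T,(0,255,0))
    for sv,rad,fl in ((12,26,15),(0,26,15),(0,16,99),(-56,16,99),(-68,9,99),(46,11,99)):
        M=np.c_[0*th+sv,np.minimum(rad*np.cos(th),fl),rad*np.sin(th)]
        draw(s['eef_pos']+model(x,M)@s['ee_rot'].T,(255,255,0))
    cv2.imwrite(f,crop)
E
python3 - <<'E'
from ov import *
import pickle
s,c=pickle.load(open('w10.pkl','rb'));im=cv2.imread('pics/w10.png')
overlay(s,c,im,(.8,-21.9,-3.8,np.radians(29.5)),np.array([583.5,170.0,103.3]),np.radians(-57.7),(240,80,400,320),3.2,'pics/w10o.png')
E
```

```text
(no output)
```

View pics/w10o.png

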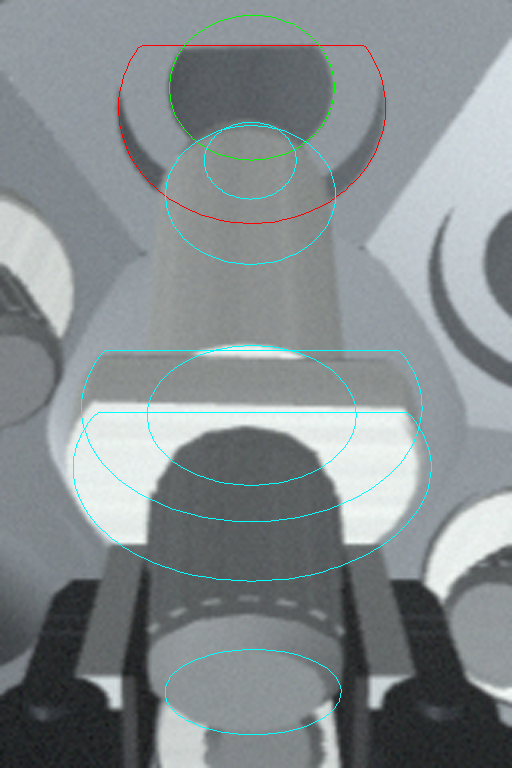

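```bash
python3 -m inch '[{"delta_pos":[0.7,-1,1],"yaw":-0.005},{"delta_pos":[0.6,-1.5,4],"yaw":0},{"delta_pos":[0,-2.6,4.8],"yaw":0},{"delta_pos":[0,-2.7,4.8],"yaw":0},{"delta_pos":[0,-2.7,4.8],"yaw":0},{"delta_pos":[0,-2.8,4.9],"yaw":0},{"delta_pos":[0,-2.8,4.9],"yaw":0},{"delta_pos":[0,0,0],"yaw":0}]'
python3 - <<'E'
from ov import *
import pickle
s,c,im=snap('wrist','w11')
print(s['eef_pos'],s['contact_force'].round(1),s['torque'].round(2));T=s['eef_pos'];R=s['ee_rot']
home=np.array([571.9,188.6,99.5]);ax=np.array([-.267,.4225,.866])
for d in (60,45,30): print(d,(home+d*ax).round(1),(R.T@(home+d*ax-T)).round(1))
overlay(s,c,im,(.1,-21.9,-3.8,np.radians(29.5)),np.array([583.5,170.0,103.3]),np.radians(-57.7),(240,80,400,320),3.2,'pics/w11o.png')
E
```

```text
t: 15.3
eef_pos: [555.4, 213.2, 151.2]
ee_rot: [[-0.845, -0.535, -0.001], [-0.535, 0.845, -0.001], [0.001, 0.0, -1.0]]
contact_force: [-1.1, 0.4, -2.7]
gripper_width: 0.28
[555.38380765 213.22507058 151.20406976] [-1.1  0.4 -2.7] [ 0.07  0.09 -0.02]
60 [555.9 214.  151.5] [-0.8  0.3 -0.3]
45 [559.9 207.6 138.5] [-0.8 -7.2 12.7]
30 [563.9 201.3 125.5] [ -0.8 -14.7  25.7]
```

View pics/w11o.png

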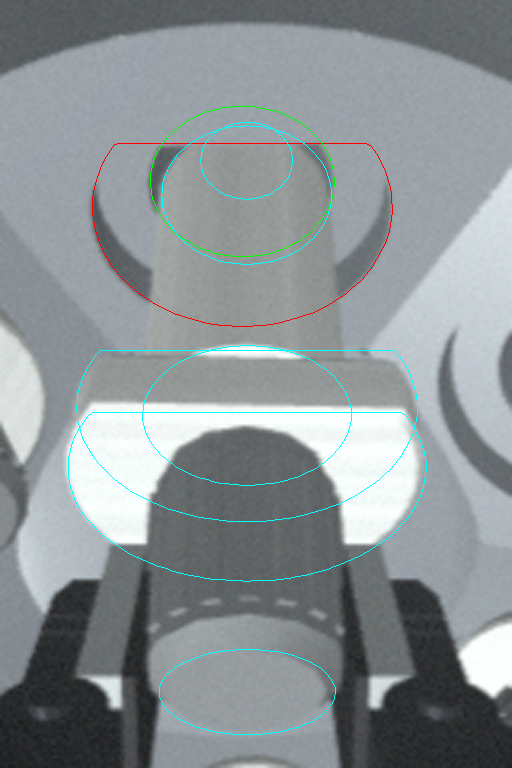

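```bash
python3 -m inch '[{"delta_pos":[-0.6,-1.6,2.8],"yaw":0},{"delta_pos":[0,-1.6,2.8],"yaw":0},{"delta_pos":[0,-1.6,2.8],"yaw":0},{"delta_pos":[0,-1.6,2.8],"yaw":0},{"delta_pos":[0,-1.6,2.8],"yaw":0},{"delta_pos":[0,-1.6,2.8],"yaw":0},{"delta_pos":[0,-1.6,2.8],"yaw":0},{"delta_pos":[0,0,0],"yaw":0}]'
python3 - <<'E'
from ov import *
s,c,im=snap('wrist','w12')
print(s['eef_pos'],s['contact_force'].round(1),s['torque'].round(2));T=s['eef_pos'];R=s['ee_rot']
home=np.array([571.9,188.6,99.5]);ax=np.array([-.267,.4225,.866])
for d in (30,20,12,0): print(d,(home+d*ax).round(1),(R.T@(home+d*ax-T)).round(1))
overlay(s,c,im,(.1,-21.9,-3.8,np.radians(29.5)),np.array([583.5,170.0,103.3]),np.radians(-57.7),(240,80,400,320),3.2,'pics/w12o.png')
E
```

```text
t: 16.15
eef_pos: [562.0, 204.4, 132.1]
ee_rot: [[-0.845, -0.535, -0.001], [-0.535, 0.845, -0.0], [0.001, 0.0, -1.0]]
contact_force: [-0.6, 0.3, -2.0]
gripper_width: 0.287
[562.03043782 204.3506431  132.07505533] [-0.6  0.3 -2. ] [ 0.06  0.02 -0.01]
30 [563.9 201.3 125.5] [ 0.1 -3.6  6.6]
20 [566.6 197.  116.8] [ 0.1 -8.6 15.3]
12 [568.7 193.7 109.9] [  0.1 -12.6  22.2]
0 [571.9 188.6  99.5] [  0.1 -18.6  32.6]
```

View pics/w12o.png

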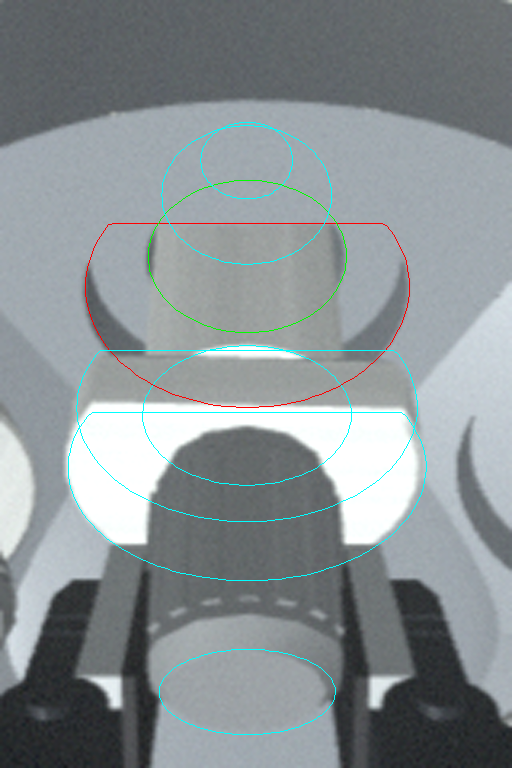

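```bash
python3 -m inch '[{"delta_pos":[0,-1.6,2.9],"yaw":0},{"delta_pos":[0,-1.6,2.9],"yaw":0},{"delta_pos":[0,-1.6,2.8],"yaw":0},{"delta_pos":[0,-1.6,2.8],"yaw":0},{"delta_pos":[0,-1.6,2.8],"yaw":0},{"delta_pos":[0,-1.6,2.8],"yaw":0},{"delta_pos":[0,-1.6,2.8],"yaw":0},{"delta_pos":[0,0,0],"yaw":0}]'
python3 - <<'E'
from ov import *
s,c,im=snap('wrist','w13')
print(s['eef_pos'],s['contact_force'].round(1),s['torque'].round(2));T=s['eef_pos'];R=s['ee_rot']
home=np.array([571.9,188.6,99.5]);ax=np.array([-.267,.4225,.866])
for d in (12,6,0): print(d,(home+d*ax).round(1),(R.T@(home+d*ax-T)).round(1))
overlay(s,c,im,(.1,-21.9,-3.8,np.radians(29.5)),np.array([583.5,170.0,103.3]),np.radians(-57.7),(240,80,400,320),3.2,'pics/w13o.png')
E
```

```text
t: 17.0
eef_pos: [568.0, 194.9, 112.3]
ee_rot: [[-0.845, -0.535, -0.001], [-0.535, 0.845, -0.0], [0.001, 0.0, -1.0]]
contact_force: [0.8, -0.6, -2.0]
gripper_width: 0.284
[568.0124758  194.9042354  112.28543677] [ 0.8 -0.6 -2. ] [-0.02 -0.03 -0.05]
12 [568.7 193.7 109.9] [ 0.1 -1.4  2.4]
6 [570.3 191.1 104.7] [ 0.1 -4.4  7.6]
0 [571.9 188.6  99.5] [ 0.1 -7.4 12.8]
```

View pics/w13o.png

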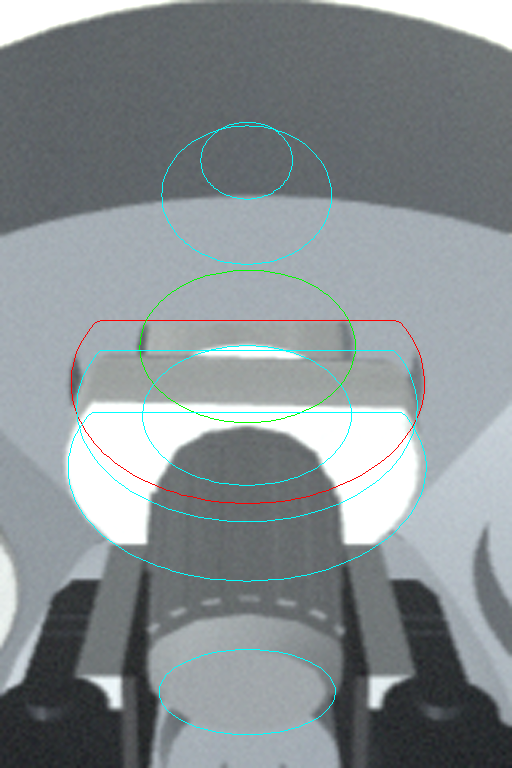

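```bash
python3 -m inch '[{"delta_pos":[0.1,-0.8,1.35],"yaw":0},{"delta_pos":[0,-0.8,1.35],"yaw":0},{"delta_pos":[0,-0.8,1.35],"yaw":0},{"delta_pos":[0,-0.75,1.35],"yaw":0},{"delta_pos":[0,-0.75,1.35],"yaw":0},{"delta_pos":[0,-0.75,1.3],"yaw":0},{"delta_pos":[0,-0.75,1.3],"yaw":0},{"delta_pos":[0,0,0],"yaw":0}]'
python3 - <<'E'
from ov import *
s,c,im=snap('wrist','w14')
print(s['eef_pos'],s['contact_force'].round(1),s['torque'].round(2));T=s['eef_pos'];R=s['ee_rot']
home=np.array([571.9,188.6,99.5]);ax=np.array([-.267,.4225,.866])
for d in (2,0,-2): print(d,(home+d*ax).round(1),(R.T@(home+d*ax-T)).round(1))
overlay(s,c,im,(.1,-21.9,-3.8,np.radians(29.5)),np.array([583.5,170.0,103.3]),np.radians(-57.7),(240,80,400,320),3.2,'pics/w14o.png')
E
```

```text
t: 17.85
eef_pos: [570.9, 190.4, 103.2]
ee_rot: [[-0.845, -0.535, -0.0], [-0.535, 0.845, -0.0], [0.0, 0.0, -1.0]]
contact_force: [0.6, 0.3, -2.0]
gripper_width: 0.285
[570.92416429 190.44665853 103.20037402] [ 0.6  0.3 -2. ] [0.09 0.07 0.03]
2 [571.4 189.4 101.2] [ 0.2 -1.1  2. ]
0 [571.9 188.6  99.5] [ 0.2 -2.1  3.7]
-2 [572.4 187.8  97.8] [ 0.2 -3.1  5.4]
```

View pics/w14o.png

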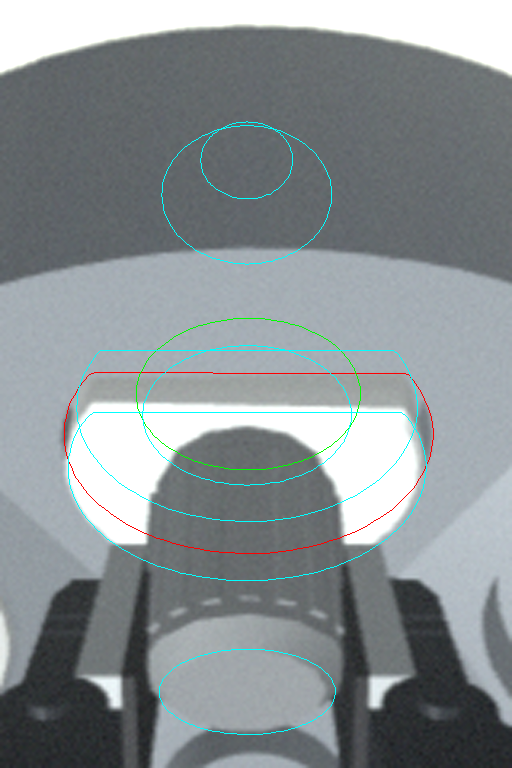

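```bash
python3 -m inch '[{"delta_pos":[0,-0.5,0.87],"yaw":0},{"delta_pos":[0,-0.5,0.87],"yaw":0},{"delta_pos":[0,-0.5,0.87],"yaw":0},{"delta_pos":[0,-0.5,0.87],"yaw":0},{"delta_pos":[0,0,0],"yaw":0},{"delta_pos":[0,0,0],"yaw":0},{"delta_pos":[0,0,0],"yaw":0},{"delta_pos":[0,0,0],"yaw":0}]'
python3 - <<'E'
from ov import *
s,c,im=snap('wrist','w15')
print(s['eef_pos'],s['contact_force'].round(1),s['torque'].round(2))
overlay(s,c,im,(.1,-21.9,-3.8,np.radians(29.5)),np.array([583.5,170.0,103.3]),np.radians(-57.7),(240,80,400,320),3.2,'pics/w15o.png')
E
```

```text
t: 18.7
eef_pos: [572.0, 188.9, 99.9]
ee_rot: [[-0.845, -0.535, -0.0], [-0.535, 0.845, 0.0], [0.0, 0.0, -1.0]]
contact_force: [-0.4, 0.8, -2.4]
gripper_width: 0.284
[572.04809128 188.91404307  99.88669194] [-0.4  0.8 -2.4] [0.3  0.08 0.04]
```

View pics/w15o.png

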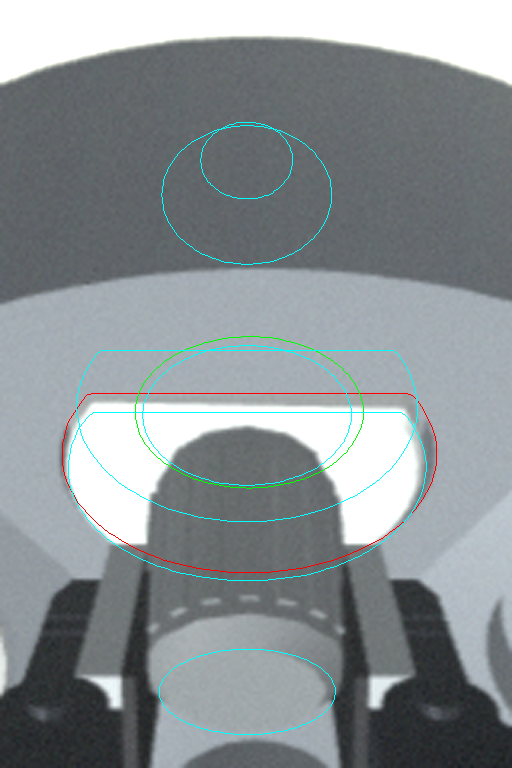

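```bash
python3 -m inch '[{"delta_pos":[0,-0.25,0.43],"yaw":0},{"delta_pos":[0,-0.25,0.43],"yaw":0},{"delta_pos":[0,-0.25,0.43],"yaw":0},{"delta_pos":[0,-0.25,0.43],"yaw":0},{"delta_pos":[0,0,0],"yaw":0},{"delta_pos":[0,0,0],"yaw":0},{"delta_pos":[0,0,0],"yaw":0},{"delta_pos":[0,0,0],"yaw":0}]'
python3 - <<'E'
from ov import *
s=monitor.sense()
print(s['eef_pos'],s['contact_force'].round(1),s['torque'].round(2))
E
```

```text
t: 19.55
eef_pos: [572.1, 189.0, 99.4]
ee_rot: [[-0.845, -0.535, -0.0], [-0.535, 0.845, 0.002], [-0.001, 0.002, -1.0]]
contact_force: [-6.5, 3.3, 7.5]
gripper_width: 0.284
[572.05467898 189.04344933  99.41854364] [-6.5  3.3  7.5] [ 0.66  1.25 -0.03]
```

```bash
python3 -m inch '[{"delta_pos":[0,0,0],"yaw":0},{"delta_pos":[0,0,0],"yaw":0},{"delta_pos":[0,0,0],"yaw":0},{"delta_pos":[0,0,0],"yaw":0},{"delta_pos":[0,0,0],"yaw":0},{"delta_pos":[0,0,0],"yaw":0},{"delta_pos":[0,0,0],"yaw":0},{"delta_pos":[0,0,0],"yaw":0}]' 0.42
python3 - <<'E'
from ov import *
s,c,im=snap('wrist','w16')
print(s['eef_pos'],s['contact_force'].round(1),s['torque'].round(2),s['gripper_width'])
overlay(s,c,im,(0,500,0,0),np.array([583.5,170.0,103.3]),np.radians(-57.7),(220,120,420,320),3,'pics/w16o.png')
E
```

```text
t: 20.35
eef_pos: [572.6, 188.0, 98.2]
ee_rot: [[-0.845, -0.535, -0.0], [-0.535, 0.845, -0.0], [0.0, -0.0, -1.0]]
contact_force: [-0.4, 1.0, -0.1]
gripper_width: 0.418
[572.64275178 188.00834911  98.21033726] [-0.4  1.  -0.1] [ 0.01 -0.01 -0.03] 0.4177679136425931
```

View pics/w16o.png

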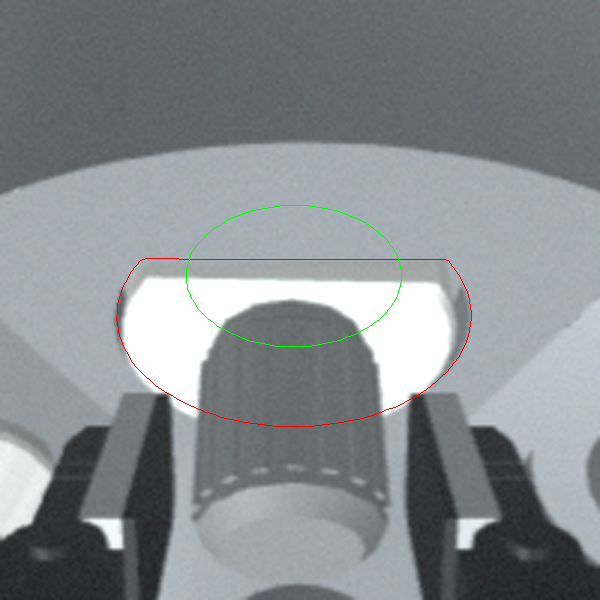

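```bash
python3 - <<'E'
from ov import *
s=monitor.sense();c=eyes.get_calibration('wrist')
O=np.array([583.5,170.0,103.3]);a=np.radians(-57.7);u=np.array([np.cos(a),np.sin(a),0]);z=-.5*u+[0,0,.8660254];x=.8660254*u+[0,0,.5];y=np.cross(z,x);Rp=np.c_[x,y,z]
f=lambda P:((proj(c,O+np.array(P,float)@Rp.T)-[220,120]+.4)*3).round(0)
print('mouth flat',f([[16.5,0,10]]))
for d in (0,1,2,4,10):
    print(d,'collar top flat, cap near edge s12, cap top near s43.5,wide L/R',f([[15,0,12+d],[13,0,12+d],[13,0,43.5+d],[0,-26,12+d],[0,26,12+d]]).tolist())
E
```

```text
mouth flat [[295. 259.]]
0 collar top flat, cap near edge s12, cap top near s43.5,wide L/R [[294.0, 276.0], [294.0, 285.0], [295.0, 476.0], [462.0, 340.0], [126.0, 340.0]]
1 collar top flat, cap near edge s12, cap top near s43.5,wide L/R [[295.0, 282.0], [294.0, 291.0], [295.0, 484.0], [462.0, 345.0], [126.0, 345.0]]
2 collar top flat, cap near edge s12, cap top near s43.5,wide L/R [[295.0, 287.0], [294.0, 296.0], [295.0, 491.0], [463.0, 350.0], [125.0, 350.0]]
4 collar top flat, cap near edge s12, cap top near s43.5,wide L/R [[295.0, 298.0], [294.0, 307.0], [295.0, 505.0], [465.0, 361.0], [124.0, 361.0]]
10 collar top flat, cap near edge s12, cap top near s43.5,wide L/R [[295.0, 331.0], [295.0, 340.0], [295.0, 551.0], [469.0, 394.0], [119.0, 393.0]]
```

```bash
python3 -m inch '[{"delta_pos":[0,0,-4],"yaw":0},{"delta_pos":[0,0,-8],"yaw":0},{"delta_pos":[0,0,-12],"yaw":0},{"delta_pos":[0,0,-15],"yaw":0},{"delta_pos":[0,0,-15],"yaw":0},{"delta_pos":[0,0,-15],"yaw":0},{"delta_pos":[0,0,-10],"yaw":0},{"delta_pos":[0,0,0],"yaw":0}]'
python3 - <<'E'
from ov import *
import pickle
s,c,im=snap('wrist','w17');pickle.dump((s,c),open('w17.pkl','wb'))
s2,cs,ims=snap('scene','s17')
print(s['eef_pos'],s['contact_force'].round(1))
a=cv2.resize(im[80:280,200:440],(480,400),interpolation=cv2.INTER_CUBIC);b=cv2.resize(ims[85:205,345:441],(320,400),interpolation=cv2.INTER_CUBIC)
cv2.imwrite('pics/w17c.png',np.clip(np.hstack([a,b])*1.2,0,255).astype('u1'))
E
```

```text
t: 21.2
eef_pos: [574.0, 188.5, 179.7]
ee_rot: [[-0.845, -0.535, 0.004], [-0.535, 0.845, 0.001], [-0.004, -0.001, -1.0]]
contact_force: [0.6, 0.5, -0.6]
gripper_width: 0.419
[573.95021255 188.47191775 179.6601508 ] [ 0.6  0.5 -0.6]
```

View pics/w17c.png

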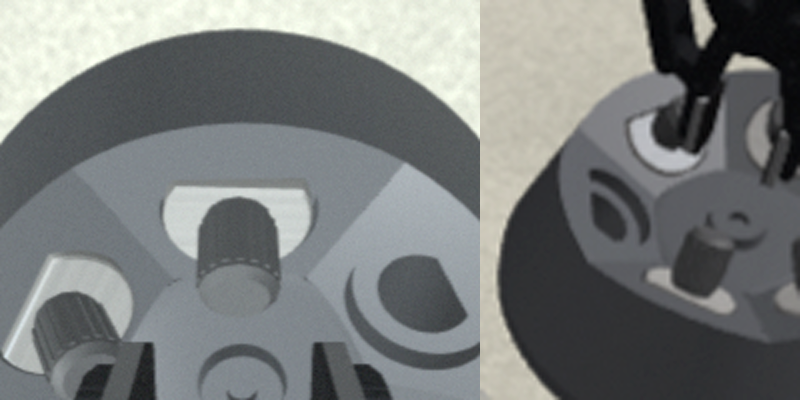

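```bash
python3 -m inch '[{"delta_pos":[0,0,-20],"yaw":0},{"delta_pos":[0,0,-35],"yaw":0},{"delta_pos":[0,0,-35],"yaw":0},{"delta_pos":[0,0,-20],"yaw":0},{"delta_pos":[30,19,0],"yaw":0},{"delta_pos":[40,25,0],"yaw":0},{"delta_pos":[40,25,0],"yaw":0},{"delta_pos":[30,19,0],"yaw":0}]'
python3 -m inch '[{"delta_pos":[20,40,0],"yaw":0},{"delta_pos":[20,40,0],"yaw":0},{"delta_pos":[20,40,0],"yaw":0},{"delta_pos":[20,35,0],"yaw":0},{"delta_pos":[0,0,0],"yaw":0},{"delta_pos":[0,0,0],"yaw":0},{"delta_pos":[0,0,0],"yaw":0},{"delta_pos":[0,0,0],"yaw":0}]'
python3 - <<'E'
from h import *
s,c,t=snap('top','t18');s2,cs,ims=snap('scene','s18')
print(s['contact_force'].round(1))
t=cv2.resize(t[140:258,155:275],(590,590),interpolation=cv2.INTER_CUBIC);q=cv2.resize(ims[98:198,348:492],None,fx=5.5,fy=5.5,interpolation=cv2.INTER_CUBIC)
cv2.imwrite('pics/rt2.png',np.clip(t*1.7,0,255).astype('u1'));cv2.imwrite('pics/rs2.png',np.clip(q*1.5,0,255).astype('u1'))
E
```

```text
t: 22.1
eef_pos: [404.3, 187.0, 286.2]
ee_rot: [[-0.845, -0.535, -0.002], [-0.535, 0.845, -0.001], [0.002, 0.001, -1.0]]
contact_force: [-0.4, -0.3, 1.0]
gripper_width: 0.417
t: 22.9
eef_pos: [257.6, 275.1, 286.9]
ee_rot: [[-0.846, -0.533, -0.0], [-0.533, 0.846, -0.001], [0.001, -0.0, -1.0]]
contact_force: [0.2, 0.4, -0.3]
gripper_width: 0.424
[ 0.2  0.4 -0.3]
```

View pics/rt2.png

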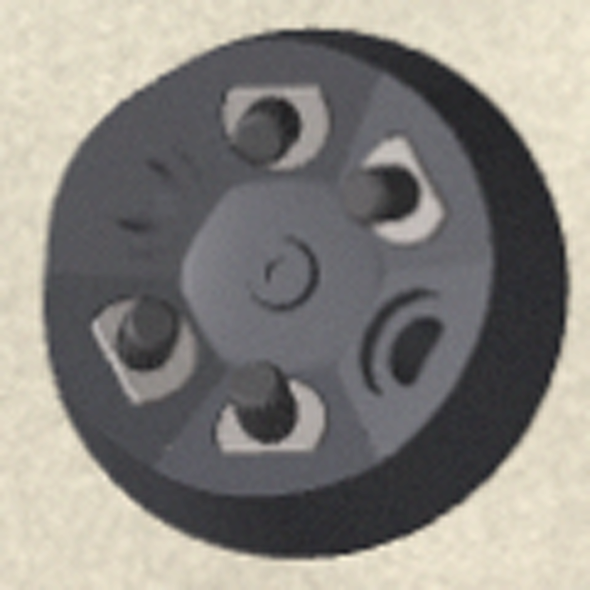

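View pics/rs2.png

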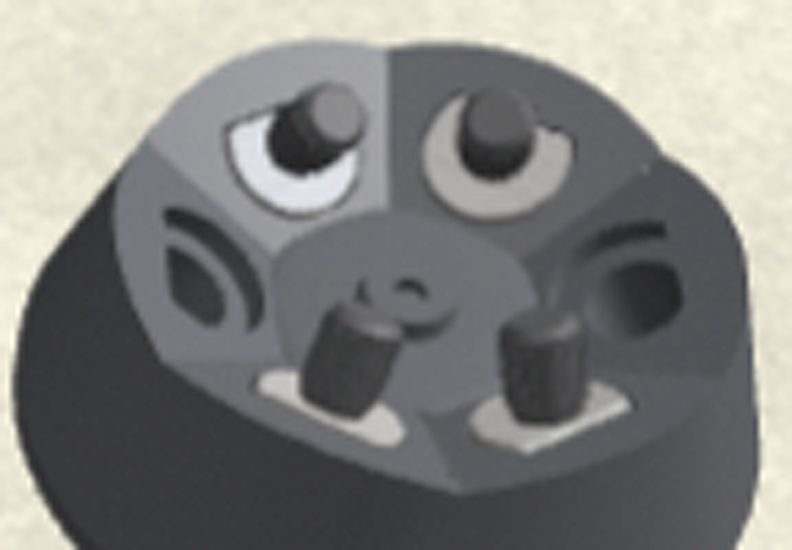

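View pics/s18.png

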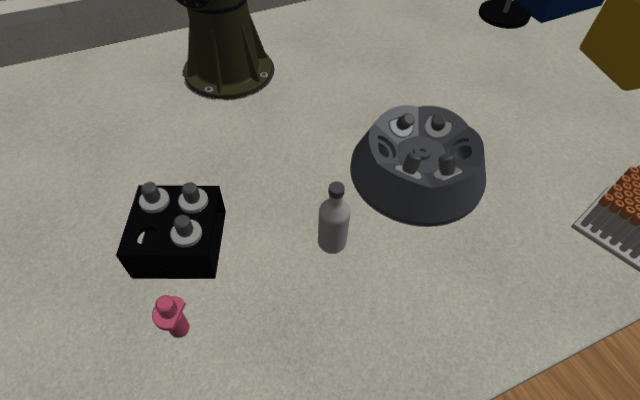

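```bash
python3 - <<'E'
from h import *
ct=eyes.get_calibration('top');cs=eyes.get_calibration('scene')
T=np.array([[366,192],[262,138]])/[590/120,5]+[155,140]-.4; T[1]=np.array([262,138])/5+[155,140]-.4
S=np.array([[368,322],[543,325]])/5.5+[348,98]-.4
P=two(ct,T,cs,S);print(P.round(1))
for p in P: d=p[:2]-[540.5,235.7];print(np.hypot(*d).round(1),np.degrees(np.arctan2(d[1],d[0])).round(1))
print(monitor.sense()['t']); 
E
```

```text
[[5.741e+02 1.874e+02 1.442e+02 1.300e+00]
 [5.980e+02 2.405e+02 1.430e+02 3.000e-01]]
58.9 -55.2
57.7 4.7
23.0
```

```bash
python3 - <<'E'
from h import *
import pickle
s,c=pickle.load(open('w17.pkl','rb'));im=cv2.imread('pics/w17.png')
def ov(ctr,a,box,k):
    x0,y0,x1,y1=box;crop=np.clip(cv2.resize(im[y0:y1,x0:x1],None,fx=k,fy=k,interpolation=cv2.INTER_CUBIC)*1.1,0,255).astype('u1')
    u=np.array([np.cos(a),np.sin(a),0]);z=-.5*u+[0,0,.8660254];x=.8660254*u+[0,0,.5];Rp=np.c_[x,np.cross(z,x),z];O=np.r_[ctr,0]+74*u+[0,0,112]-10*z
    th=np.radians(np.arange(0,361,3))
    def dr(rad,fl,h,col):
        q=((proj(c,O+np.c_[np.minimum(rad*np.cos(th),fl),rad*np.sin(th),0*th+h]@Rp.T)-[x0,y0]+.4)*k).astype(int);cv2.polylines(crop,[q],False,col,1)
    dr(27.5,16.5,10,(0,0,255));dr(26,15,12,(255,255,0));dr(13,99,43.5,(0,255,0))
    return crop
ctr=(541.2,236.8);a=np.radians(-57.7)
A=ov(ctr,a,(270,155,370,255),4);B=ov(ctr,a+np.pi/3,(190,195,290,295),4)
cv2.imwrite('pics/cmp.png',np.hstack([A,B]))
E
```

```text
(no output)
```

View pics/cmp.png

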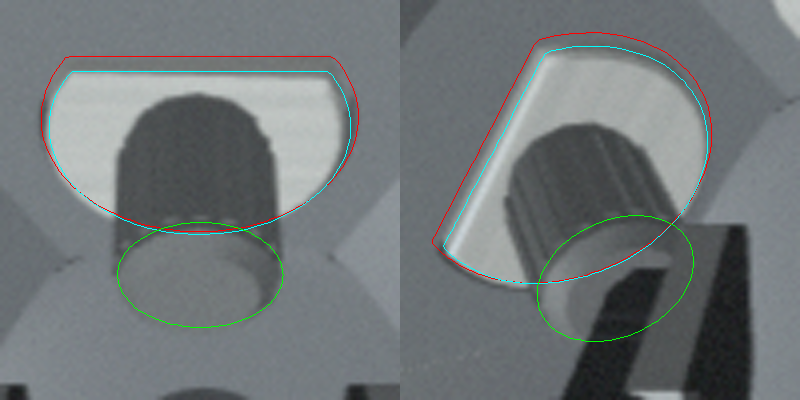

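```bash
python3 - <<'E'
from h import *
print(workorder.hand_in());print(monitor.sense()['t'])
E
```

```text
the job is handed in; nothing more can be done
None
the job is handed in; nothing more can be done
```

The keyed carrier is loaded in pocket 0, the empty pocket across from partnerless pocket 3, and I handed the job in at about 23 s, within the 42 s limit.

- **Grasp:** The first grasp closed on air. The pictures showed the fingertips about 35 mm farther back than the stated tool frame, so I lowered the hand to match and gripped the cap.
- **Tilt:** The moves can only turn the tool about its own axis. I leaned the carrier about 30° in the jaws by pushing it lightly (about 4–5 N) against the edge of its own rack hole.
- **Loading:** I carried it over the bottle and turned its flat outward. I then lowered it along the slant with almost no contact force until it touched the ledge at about 10 N, and released it.

**Last checks:**
- In the wrist picture the carrier's collar outline and flat lie on the drawn fully-home outline. The fixed carrier next to it matches its own outline equally well. The turn error is about 1° or less.
- In the last scene picture the three round-collared carriers are still in the rack, the bottle is standing and the gripper is clear.
- One check disagreed slightly. Measured from two cameras, the cap top came out 1.2 mm higher and 1.2 mm farther out than the same reading on the fixed neighbour. I put that down to measuring error (calibration is good to about 2 mm), since a carrier sitting high would read closer to the rotor's centre, not farther out.

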